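# Lock the wheel collar of a bead polishing spindle

## Task

On the bead polisher, turn the loose steel collar on its shaft until the square-headed red set screw squarely faces the flat milled along the shaft. Then take the T-key out of its cradle, stand it on the screw and let go of it there, take it again by its crossbar and screw in clockwise until the screw is fully tight on the flat. Finally lift the key off and stand it in the tool pot, leaving the other things on the bench where they are.

Things in the scene. Friction and masses are not known exactly. Their poses are not given: they have to be found in the camera images.
- polisher: the bead polisher, bolted down: base 150 x 440 x 18 mm, green motor and bearings, horizontal shaft 90 mm above the bench along y. Origin on the bench under the collar. Towards +y: brass sleeve 33 mm across, y 10 to 68 mm, steel flange 72 mm across, felt wheel 132 mm across, y 80 to 114 mm, motor. Towards -y: bare shaft to the bearing at y -73 mm, its top 31 mm above the shaft axis
- shaft_flat (a point): point on the shaft axis in the middle of the collar; frame fixed to the shaft: y along the shaft towards the wheel, z the outward normal of the flat. The flat is the bright strip, 15 mm wide, on the bare shaft beside the collar; it faces up, leaning up to 0.2 rad to either side. Shaft 26 mm across, flat 10.5 mm from the axis. The shaft is braked and does not turn
- collar (a joint): turn of the steel collar (68 mm across, 16 mm wide along the shaft) about the shaft, rad. 0: the screw squarely faces the flat; positive: the screw lies to the +x side of the flat in the frame of shaft_flat (away from the robot). Starts at 0.6 to 1.1. Stays where it is left; 0.3 N m turns it
- screw_top (a point): centre of the top of the set screw's red square head; z outwards along the screw, x and y along the sides of the square. Head 18 x 18 mm, 16 mm tall, 1 mm wider than the collar on each side; its top is 53 mm from the shaft axis when slack. Goes round with the collar. The head can be pinched by two opposite sides (which square up to the fingers) to swing the collar
- screw (a joint): turn of the set screw, rad, growing as it is screwed in (clockwise seen from outside). Starts slack at 0 to 0.25; comes to a hard stop, tight on the flat, at 1.4 (its slack end is at -0.1). Steep thread: the head goes in 2.4 mm per rad. Needs 0.12 N m until the stop. Screw in only while the collar faces the flat: on the round of the shaft it would score it
- key: steel T-key, 136 mm long, 0.24 kg. Origin: centre of its socket's open mouth; z along the shank towards the handle, y along the crossbar. Socket block 32 x 32 x 20 mm (sides along x, y) with a square hole 20 mm wide, 15 mm deep, bevelled 3 mm; above it a round shank 12 mm thick. Up to 0.15 rad of play on the screw; seated, its mouth is 15 mm below the top of the screw's head
- key_bar (a point): middle of the T-key's crossbar, on the shank's axis 130 mm from the mouth; axes as key. The crossbar is 12 mm thick and 100 mm long (along y), with red ends. In the cradle the key slopes 45 degrees: crossbar level, high, on the side away from the robot; socket low, nearer the robot
- cradle: fixed wooden key cradle, base 150 x 66 x 12 mm, with two notched posts 40 mm wide that carry the shank 36 and 119 mm from the key's mouth (posts 10 mm thick); between them the shank is free all round (a gripper needs to stay clear of the crossbar above). Origin under the middle of the base; x axis along the key towards its crossbar. The point of the shank 70 mm from the mouth is above the origin, 85 mm above the bench
- pot: round aluminium tool pot with a blue band, 77 mm across and 95 mm tall, open, empty, wall 3 mm, 0.7 kg, standing loose on the bench; origin under its centre
- pot_floor (a point): centre of the tool pot's inner floor, 6 mm above its underside; the pot is 66 to 71 mm wide inside, its rim 89 mm above this point
- bead_tray: bystander: black open bead tray, 130 x 170 x 30 mm, full of stone beads; origin under its centre
- crystal_ball: bystander: lilac crystal ball, 72 mm across, fixed in a dark wooden ring foot, 83 mm tall in all; origin under its centre
- crystal_point: bystander: purple six-sided crystal tower, 42 mm across, 120 mm tall, standing; origin under its centre
- polish_jar: bystander: orange jar of polish with a white cap, 64 mm across, 75 mm tall; origin under its centre
- brush: bystander: bench brush with a long handle lying flat; origin under its middle
- felt_block: bystander: cream felt block, 100 x 50 x 30 mm; origin under its centre
- sorting_dish: bystander: shallow round wooden dish, 104 mm across, 22 mm tall, with seven beads; origin under its centre

How it is judged:
On the way, in this order (a step that is already met when the one before it is completed fails the run):
1. the collar is turned so that the still slack screw faces the flat (within 0.15 rad) (value of joint collar between -0.15 and 0.15 rad and value of joint screw below 0.5 rad), for 0.2 s.
2. the key stands seated on the head of the slack screw and is let go there (distance between key and screw_top below 0.02 m and z of key in the frame of screw_top below -0.009 m and angle between the z axis of key and the z axis of screw_top, either way round below 0.2 rad and contact force between the fingers and key below 0.1 N and value of joint screw below 0.6 rad), for 0.2 s.
3. the screw is tight on the flat, the key still on it (distance between key and screw_top below 0.02 m and z of key in the frame of screw_top below -0.005 m and angle between the z axis of key and the z axis of screw_top, either way round below 0.2 rad and value of joint screw above 1.25 rad and value of joint collar between -0.15 and 0.15 rad), for 0.2 s.
At the end, for the whole second after the job is handed in: The screw is tight (turned in beyond 1.25 rad) with the collar facing the flat within 0.15 rad; the key stands in the tool pot, its mouth within 15 mm of the pot's floor, 30 mm of its axis and tilted less than 0.6 rad; the pot stands upright; key and pot are at rest (value of joint screw above 1.25 rad and value of joint collar between -0.15 and 0.15 rad and horizontal distance between key and pot_floor below 0.03 m and z of key in the frame of pot_floor below 0.015 m and angle between key's own z axis and vertical below 0.6 rad and angle between pot's own z axis and vertical below 0.1 rad and linear speed of each of key, pot below 0.03 m/s); the robot touches nothing.
It fails at once if the screw is driven in while the collar is turned away from the flat (value of joint screw above 0.7 rad and (value of joint collar above 0.3 rad or value of joint collar below -0.3 rad)).
It fails at once if a bystander is moved by more than 30 mm (distance of any of bead_tray, crystal_ball, crystal_point, polish_jar, brush, felt_block, sorting_dish from where it was at the start of the episode above 0.03 m).
It fails at once if the pot is tipped over (angle between pot's own z axis and vertical above 0.5 rad).
It also fails if it takes over 72 s, if anything falls off the work surface, if the arm or the gripper's body presses on something with over 40 N, if the wrist force passes 120 N, or if a joint passes its speed limit or range.

## Robot

A 6-joint arm with a two-finger parallel gripper is mounted at the origin on the work surface. World frame = base frame: x ahead of the robot, y to its left, z up, the work surface at z = 0. Lengths are in m, angles in rad, forces in N, time in s.
With the tool pointing down it reaches from about 0.275 to 0.75 m from the base axis. Payload 10.2 kg.
Tool frame: the origin (TCP) lies midway between the tips of the shut fingers; the grasp point (between the pads) lies 19 mm behind it; x points along the fingers, y is the direction in which the jaws open and shut, and the axes are right-handed (so a half turn about x gives the same grasp; the last joint's range is limited). The gripper opens to 88 mm and grips with 3 to 60 N. Pads are 18 mm wide; open, the fingers measure 123 mm over their backs; the gripper's body (75 mm by 187 mm) begins 45 mm behind the grasp point.
Start: joints at [-1.336, 0.313, 1.498, -0, 1.331, -0.223], TCP at [0.232, -0.471, 0.201] pointing down, gripper open.
Joint ranges: [-2.94, 2.94], [-0.97, 2.17], [0.19, 2.56], [-1.23, 4.37], [0.02, 3.11], [-2.88, 2.88]. Speed limits (rad/s): [2.39, 2.39, 3.01, 3.14, 3.14, 3.14].

## Interface

Orientations are given as a rotation vector (axis times angle).
In Python, from rig import status, eyes, arm, finder gives the robot as it stands. The module is installed in compiled form; this text tells all that it offers.
- The arm moves only by the tool jog_arm, never from a script. Its argument "moves" is a list of rows, each a list of 3 entries, a list of its own where there are three numbers: the opening in per cent of the stroke, from 0 (shut) to 100 (fully open), then the shift along the tool's x, y, z in mm, then the turn, a rotation vector about the tool's x, y, z in degrees. In form: [[gripper, [tx, ty, tz], [ax, ay, az]], ...]. A call has 1 to 20 rows; each row shifts and turns the commanded pose from where the row before left it, along the tool's axes as they then stand; what a row does not reach is not made up. A row lasts 1/8 s, in which the tool goes at most 62.5 mm and 10.7 degrees, less where a joint would pass 70% of its speed; a pose out of reach is approached as far as the arm can. A call with a gripper value outside its range is refused whole. The fingers move at their own pace and stop on an object; "grip_force" is the grip in N (left out, the last holds). Time passes only in rows, so rows that do not move let the fingers close. It gives the time, the measured TCP pose, the force and the opening at its end, in the units of the state.
- status.state(): the state, without advancing time (a new reading comes with each control period).
- eyes.snapshot(name): name is "scene" or "top" or "wrist"; returns a dict with "color" (400x640x3 uint8, red, green, blue), "range_z" (400x640 float32, m along the optical axis (not along the pixel's ray), 0 where there is no reading), "fovy" (degrees; the focal length in pixels is half the picture's height over the tangent of half this angle, whatever the lens; pixels are square), "cx", "cy" (the principal point, pixels), "eye" and "orientation" of the camera in the world. Camera axes: x right, y down, z forward; pixel columns grow to the right and rows downward; lengths in m; the calibration is good to about 2 mm. The wrist camera is an equidistant fisheye: a pixel r from the principal point sees the ray r / f radians off the axis. A picture is of the moment at which its call begins.
- arm.hand_in(): hands the job in, once; it reports no verdict.
Trained networks look in the newest picture that a camera, given by its name, has taken for a name from the list of things; names that differ only in an ending like _2 or _b are one class to them, and where a whole thing is asked for, a point or a joint stands for the part that bears it (a point fixed in the world has none). Each returns a list of dicts, best first, with "score" (0 to 1); they miss things now and then, are a little off and sometimes report something else, mostly with a low value. They report only what shows in the picture. A call takes as long as a camera call.
- finder.trace(camera, query): "region" (400x640 bool, what is visible of it) and "pixel" ([column, row] in pixels, amid what is visible of it).
The state is a dict: "t": time; "joint_positions": joint angles; "joint_velocities": joint speeds; "tau": joint torques, N m; "tool_pos": TCP position; "eef_rot": TCP orientation; "force": force on the tool from outside, world axes, zero at the start; "torque": the same for the moment, N m; "finger_gap": finger opening in m.
Only numpy, scipy, OpenCV 4.12 (cv2) and the standard library are available. Lean on these libraries where they do the work, as an engineer would, in place of code of your own. Each camera call takes 0.05 s, during which the arm holds its last target. There are 200 camera calls.

## Working session

There is one attempt and no reset: what is moved stays moved. The work goes in short steps, Python scripts to look and compute and a tool call to move; the robot and the scene stay as the last step left them, time stands still between calls to the robot, and variables do not carry over. Pictures are saved under pics/ and viewed, about 8 in all and at most 12, crops included, and the job is handed in when it is done.

Besides the shell and the picture viewer there is one more tool, called after "Request:" as name(argument=value, ...), one argument or row to a line, values as JSON. jog_arm: Moves the arm, as the interface text tells. Its arguments: {"type":"object","properties":{"moves":{"type":"array"},"grip_force":{"type":"number"}},"required":["moves"]}

```bash
mkdir -p pics; cat > h.py <<'E'
import numpy as np, cv2
from scipy.spatial.transform import Rotation as R
from rig import status, eyes, arm, finder
def rot(o):
    o=np.array(o,float)
    if o.shape==(3,3): return o
    return R.from_rotvec(o).as_matrix() if o.size==3 else R.from_quat(o).as_matrix()
def save(n,img,crop=None,k=1):
    if crop: img=img[crop[1]:crop[3],crop[0]:crop[2]]
    cv2.imwrite('pics/'+n+'.png',cv2.resize(img[:,:,::-1],None,fx=k,fy=k,interpolation=cv2.INTER_CUBIC))
def cloud(s,fish=False):
    z=s['range_z'];h,w=z.shape;f=h/2/np.tan(np.radians(s['fovy'])/2)
    u,v=np.meshgrid(np.arange(w),np.arange(h));dx=(u-s['cx'])/f;dy=(v-s['cy'])/f
    if fish:
        r=np.hypot(dx,dy)+1e-9;t=np.tan(np.minimum(r,1.5))/r;dx=dx*t;dy=dy*t
    p=np.stack([dx*z,dy*z,z],-1)@rot(s['orientation']).T+np.array(s['eye'])
    p[z<=0]=np.nan
    return p
E
cat > a.py <<'E'
from h import *
for c in ['scene','top']:
    s=eyes.snapshot(c); print(c,s['eye'],s['orientation'],s['fovy'],s['cx'],s['cy'])
    save(c+'0',s['color'],k=1.25); P=cloud(s); np.savez(c+'.npz',P=P,c=s['color'])
    for q in ['polisher','collar','screw_top','key','key_bar','cradle','pot','bead_tray','crystal_ball','crystal_point','polish_jar','brush','felt_block','sorting_dish']:
        for d in finder.trace(c,q)[:1]:
            m=d['region']; p=P[m]; p=p[~np.isnan(p[:,0])]
            if len(p): print(q,round(d['score'],2),np.round(d['pixel']),m.sum(),np.round(np.median(p,0),3),np.round(np.percentile(p,3,0),3),np.round(np.percentile(p,97,0),3))
print(status.state())
E
python3 a.py
```

```text
scene [1.25997621 0.01390917 1.12486037] [-1.7664377  -2.01894934  0.59151169] 43.80354213869045 319.34649591665436 197.0819787611999
polisher 0.97 [453. 228.] 11288 [0.615 0.277 0.091] [0.552 0.063 0.012] [0.663 0.479 0.146]
collar 0.64 [405. 208.] 246 [0.602 0.156 0.119] [ 0.489  0.148 -0.001] [0.63  0.165 0.128]
screw_top 0.62 [246. 162.] 259 [ 0.536 -0.261  0.129] [ 0.446 -0.305  0.053] [ 0.544 -0.223  0.135]
key 0.79 [247. 164.] 284 [ 0.535 -0.26   0.128] [ 0.438 -0.31   0.042] [ 0.544 -0.221  0.135]
key_bar 0.62 [246. 162.] 322 [ 0.536 -0.262  0.127] [ 0.443 -0.312  0.048] [ 0.543 -0.223  0.135]
cradle 0.8 [244. 180.] 1147 [ 0.545 -0.255  0.015] [ 0.433 -0.296  0.   ] [ 0.571 -0.231  0.116]
pot 0.73 [303. 177.] 1100 [ 0.499 -0.109  0.056] [ 0.454 -0.144  0.002] [ 0.528 -0.075  0.094]
bead_tray 0.54 [406. 209.] 246 [0.604 0.155 0.119] [0.566 0.148 0.071] [0.63  0.166 0.128]
crystal_ball 0.59 [405. 211.] 245 [0.603 0.155 0.12 ] [0.561 0.148 0.076] [0.63  0.166 0.128]
crystal_point 0.69 [189. 159.] 411 [ 0.494 -0.422  0.06 ] [ 0.476 -0.443  0.003] [ 0.502 -0.411  0.106]
polish_jar
[... 1712 characters left out ...]
 0.541 -0.475  0.   ] [ 0.629 -0.385  0.031]
{'t': 1.5, 'joint_positions': array([-1.33637877e+00,  3.12884335e-01,  1.49769129e+00,  1.08286426e-05,
        1.33101640e+00, -2.23438292e-01]), 'joint_velocities': array([-0.0015829 ,  0.00036565, -0.00044208,  0.00085746,  0.00050603,
       -0.00098116]), 'tau': array([ 4.46530339e-04, -4.02110302e+01, -2.52415574e+01,  6.95288368e-02,
        3.19629593e-02, -2.69852723e-05]), 'tool_pos': array([ 0.23203863, -0.4709444 ,  0.20063148]), 'eef_rot': array([ 1.96701374,  0.45833364, -1.96699248]), 'force': array([ 0.80440741,  0.37420223, -0.86273423]), 'torque': array([-0.00107819, -0.026765  ,  0.04805454]), 'finger_gap': 0.08833465318762784}
```

View images.

View pics/scene0.png

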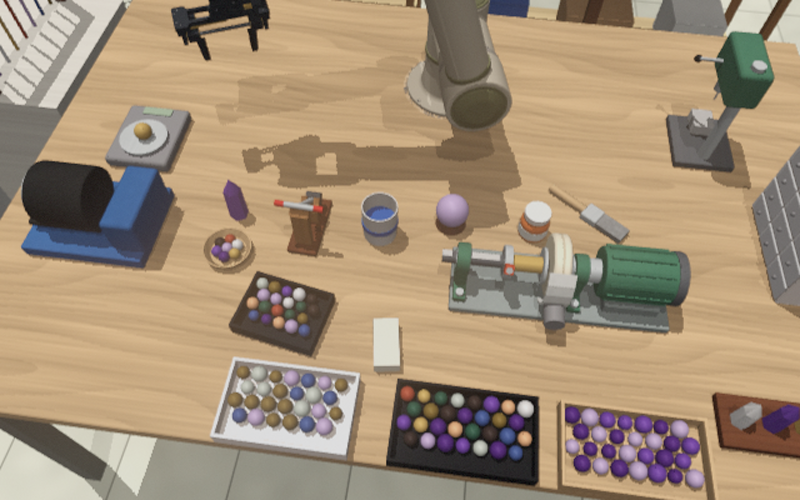

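```bash
python3 - <<'E'
from h import *
a=np.load('scene.npz');b=np.load('top.npz')
A=cv2.resize(a['c'][150:270,340:500],(800,600),interpolation=cv2.INTER_CUBIC)
cv2.imwrite('pics/scrop.png',A[:,:,::-1])
# red pixels
for n,d in (('s',a),('t',b)):
    c=d['c'].astype(int);P=d['P']
    m=(c[...,0]>120)&(c[...,1]<70)&(c[...,2]<80)
    k,l,st,ce=cv2.connectedComponentsWithStats(m.astype(np.uint8))
    for i in range(1,k):
        if st[i,4]>4:
            p=P[l==i];print(n,st[i],ce[i].round(1),np.nanmedian(p,0).round(3),np.nanmin(p,0).round(3),np.nanmax(p,0).round(3))
E
```

```text
s [251 168   7   2   8] [254.  168.5] [ 0.542 -0.226  0.129] [ 0.54  -0.234  0.124] [ 0.545 -0.22   0.131]
t [253 192   4   3   7] [254.9 193.3] [0.615 0.153 0.124] [0.612 0.15  0.12 ] [0.619 0.16  0.126]
t [376 215   5   3  14] [378.1 215.9] [ 0.536 -0.231  0.132] [ 0.533 -0.238  0.129] [ 0.54  -0.225  0.137]
t [402 216   6   2  12] [404.5 216.5] [ 0.534 -0.314  0.132] [ 0.532 -0.321  0.129] [ 0.535 -0.305  0.137]
t [500 238   5   2   9] [501.8 238.6] [ 0.464 -0.621  0.094] [ 0.464 -0.629  0.09 ] [ 0.468 -0.615  0.098]
```

View pics/scrop.png

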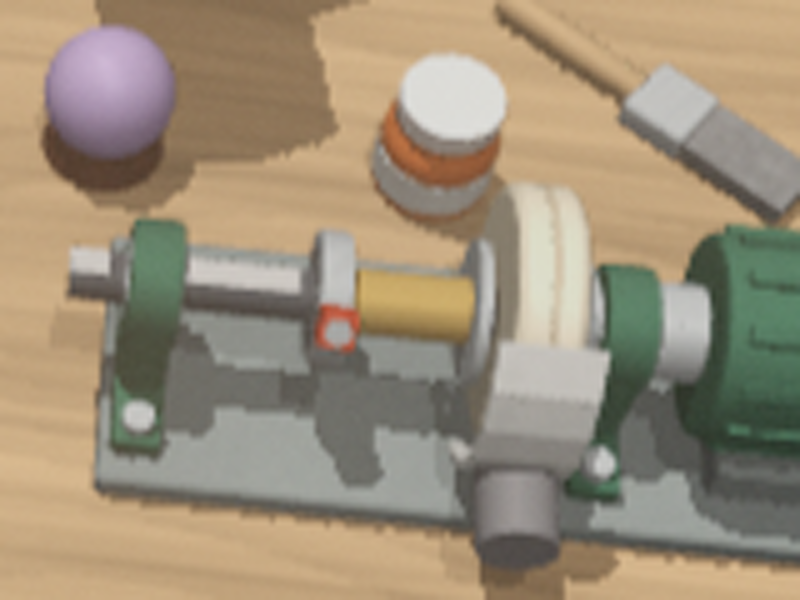

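```bash
cat >> h.py <<'E'
def go(pos,Rt=None):
    s=status.state();T=rot(s['eef_rot']);d=np.array(pos)-s['tool_pos']
    print('t',round(s['t'],2),'shift now-axes mm',(T.T@d*1000).round(1),'dist',np.linalg.norm(d).round(3))
    if Rt is not None:
        rv=R.from_matrix(T.T@Rt).as_rotvec(degrees=True);print('turn deg',rv.round(1),np.linalg.norm(rv).round(1),'shift after turn',(Rt.T@d*1000).round(1))
def frame(x,y):
    x=np.array(x,float);x/=np.linalg.norm(x);y=np.array(y,float);y-=x*(x@y);y/=np.linalg.norm(y)
    return np.stack([x,y,np.cross(x,y)],1)
E
python3 - <<'E'
from h import *
print(rot(status.state()['eef_rot']).round(3))
go([.57,.13,.33],frame([0,0,-1],[0,1,0]));go([.57,.13,.33],frame([0,0,-1],[0,-1,0]))
# polisher axis from clouds
for n in('scene','top'):
    P=np.load(n+'.npz')['P'].reshape(-1,3)
    for y0 in(.09,.10,.11,.12,.13,.17,.18,.19,.20,.21):
        q=P[(abs(P[:,1]-y0)<.005)&(P[:,0]>.54)&(P[:,0]<.66)&(P[:,2]>.08)&(P[:,2]<.115)]
        print(n,y0,len(q),q.mean(0).round(4),q.min(0).round(3),q.max(0).round(3))
E
```

```text
[[ 0.     0.442 -0.897]
 [ 0.    -0.897 -0.442]
 [-1.     0.    -0.   ]]
t 1.5 shift now-axes mm [-129.4 -389.7 -568.8] dist 0.701
turn deg [-153.8    0.    -0. ] 153.8 shift after turn [-129.4  600.9  338. ]
t 1.5 shift now-axes mm [-129.4 -389.7 -568.8] dist 0.701
turn deg [26.2 -0.  -0. ] 26.2 shift after turn [-129.4 -600.9 -338. ]
scene 0.09 47 [0.5928 0.09   0.0981] [0.578 0.085 0.085] [0.608 0.095 0.109]
scene 0.1 42 [0.592  0.0999 0.0973] [0.576 0.095 0.083] [0.602 0.105 0.105]
scene 0.11 41 [0.5925 0.1099 0.0976] [0.58  0.105 0.083] [0.601 0.115 0.105]
scene 0.12 44 [0.5913 0.1197 0.097 ] [0.576 0.115 0.083] [0.601 0.124 0.103]
scene 0.13 43 [0.5914 0.1298 0.0967] [0.577 0.125 0.087] [0.602 0.135 0.105]
scene 0.17 32 [0.5915 0.1713 0.1017] [0.575 0.165 0.084] [0.617 0.174 0.108]
scene 0.18 56 [0.5915 0.18   0.1001] [0.572 0.175 0.084] [0.603 0.185 0.11 ]
scene 0.19 53 [0.5927 0.1897 0.0998] [0.577 0.185 0.082] [0.603 0.194 0.108]
scene 0.2 58 [0.5912 0.2    0.1003] [0.573 0.195 0.083] [0.603 0.205 0.109]
scene 0.21 56 [0.5921 0.21   0.1004] [0.573 0.205 0.084] [0.603 0.215 0.109]
top 0.09 24 [0.5831 0.0894 0.0974] [0.573 0.085 0.086] [0.595 0.094 0.106]
top 0.1 26 [0.5832 0.0994 0.098 ] [0.572 0.095 0.081] [0.594 0.105 0.107]
top 0.11 27 [0.5833 0.1099 0.0989] [0.573 0.105 0.091] [0.595 0.115 0.105]
top 0.12 25 [0.5837 0.1202 0.099 ] [0.573 0.115 0.09 ] [0.596 0.125 0.108]
top 0.13 26 [0.5829 0.1305 0.098 ] [0.572 0.125 0.09 ] [0.596 0.135 0.104]
top 0.17 31 [0.5815 0.1695 0.1009] [0.567 0.165 0.086] [0.599 0.175 0.114]
top 0.18 37 [0.582  0.1796 0.1012] [0.567 0.175 0.089] [0.6   0.185 0.109]
top 0.19 32 [0.5802 0.1901 0.1011] [0.567 0.185 0.084] [0.595 0.194 0.111]
top 0.2 31 [0.5802 0.2001 0.1015] [0.567 0.195 0.091] [0.596 0.204 0.109]
top 0.21 31 [0.581  0.21   0.1019] [0.567 0.205 0.084] [0.596 0.215 0.11 ]
```

Request:
jog_arm(
  moves=[
    [100,[0,0,0],[8.7,0,0]],
    [100,[-20,0,0],[8.7,0,0]],
    [100,[-20,0,0],[8.8,0,0]],
    [100,[-20,-40,-20],[0,0,0]],
    [100,[-20,-51,-29],[0,0,0]],
    [100,[-20,-51,-29],[0,0,0]],
    [100,[-20,-51,-29],[0,0,0]],
    [100,[-10,-51,-29],[0,0,0]],
    [100,[0,-51,-29],[0,0,0]],
    [100,[0,-51,-29],[0,0,0]],
    [100,[0,-51,-29],[0,0,0]],
    [100,[0,-51,-29],[0,0,0]],
    [100,[0,-51,-29],[0,0,0]],
    [100,[0,-51,-29],[0,0,0]],
    [100,[0,-51,-29],[0,0,0]],
    [100,[0,0,0],[0,0,0]],
    [100,[0,0,0],[0,0,0]],
  ],
)

```text
t: 3.62
tool_pos: [0.5705, 0.1297, 0.3306]
eef_rot: [2.221, 0.0, -2.221]
force: [0.0, -0.6, 0.1]
finger_gap: 0.0881
```

```bash
python3 - <<'E'
from h import *
s=eyes.snapshot('wrist');print(s['eye'],s['orientation'],s['fovy'],status.state()['tool_pos'],status.state()['joint_positions'].round(2))
save('w1',s['color'],k=1.25);np.savez('w1.npz',P=cloud(s,True),c=s['color'])
E
```

```text
[0.6453501  0.12957585 0.51511348] [ 2.06390298 -2.06367186 -0.30322316] 65.70646984690485 [0.57043586 0.1292907  0.33095182] [ 0.02  0.41  1.03 -0.    1.7   1.59]
```

View pics/w1.png

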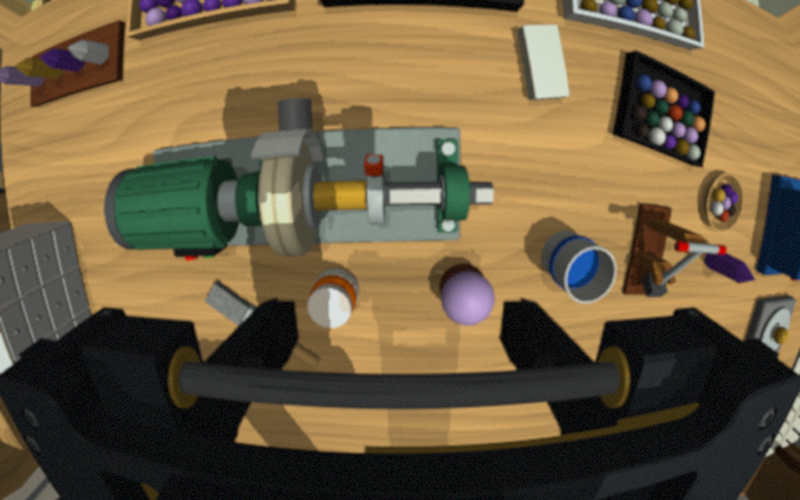

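```bash
python3 - <<'E'
from h import *
d=np.load('w1.npz');P=d['P'];c=d['c'].astype(int)
w=np.s_[115:185,280:385]
m=np.zeros(c.shape[:2],bool);m[w]=True
red=m&(c[...,0]>90)&(c[...,1]<.45*c[...,0])&(c[...,2]<.5*c[...,0])
v,u=np.nonzero(red)
print('red',red.sum());
for r in range(v.min(),v.max()+1):
    k=red[r]; 
    if k.any(): uu=np.nonzero(k)[0];print(r,uu.min(),uu.max(),P[r,uu].mean(0).round(4),c[r,uu].mean(0).round())
print('shaft col profile')
for col in(320,330,340):
    for r in range(138,172):
        print(col,r,P[r,col].round(4),c[r,col]) if col==330 else None
Q=P[w].reshape(-1,3)
for n,lo,hi in(('bare',.09,.135),('sleeve',.17,.21)):
    q=Q[(Q[:,1]>lo)&(Q[:,1]<hi)&(Q[:,2]>.085)]
    print(n,q.mean(0).round(4),q[:,0].min().round(4),q[:,0].max().round(4),np.percentile(q[:,2],[90,99]).round(4))
q=Q[(Q[:,2]>.108)&(Q[:,1]>.13)&(Q[:,1]<.18)];print('collar',np.percentile(q,[2,50,98],axis=0).round(4))
E
```

```text
red 117
128 305 305 [0.6237 0.1465 0.125 ] [103.  46.  32.]
129 304 304 [0.6226 0.1477 0.1269] [109.  38.  27.]
130 292 305 [0.6214 0.1534 0.1279] [111.  40.  22.]
131 292 305 [0.6203 0.1541 0.1292] [117.  41.  19.]
132 292 304 [0.6191 0.155  0.1303] [118.  37.  10.]
133 292 304 [0.6178 0.155  0.1302] [112.  33.   6.]
134 292 304 [0.6165 0.1551 0.129 ] [104.  28.   4.]
135 292 304 [0.6151 0.1552 0.1278] [102.  28.   5.]
136 292 304 [0.6138 0.1553 0.1265] [101.  28.   6.]
137 293 304 [0.6124 0.1548 0.1255] [101.  28.   2.]
138 293 304 [nan nan nan] [101.  28.   4.]
139 293 304 [0.6097 0.1549 0.1233] [98. 31. 13.]
shaft col profile
330 138 [0.6016 0.1113 0.018 ] [78 86 79]
330 139 [0.6001 0.1113 0.0189] [79 90 82]
330 140 [0.5984 0.1113 0.0184] [81 92 86]
330 141 [0.5969 0.1113 0.019 ] [84 92 86]
330 142 [0.5953 0.1113 0.0198] [81 87 83]
330 143 [0.5936 0.1113 0.0188] [81 89 82]
330 144 [0.592  0.1113 0.019 ] [73 81 75]
330 145 [0.5986 0.114  0.0931] [64 68 65]
330 146 [0.5972 0.114  0.0934] [53 56 51]
330 147 [0.5962 0.1141 0.0961] [57 58 58]
330 148 [0.5951 0.1142 0.0985] [58 60 58]

[... 526 characters left out ...]
06 194]
330 161 [0.5776 0.1141 0.1005] [186 188 177]
330 162 [0.5762 0.1141 0.1003] [136 137 130]
330 163 [0.5743 0.114  0.0973] [ 98 102  98]
330 164 [0.5592 0.111  0.0184] [ 99 108 100]
330 165 [0.5575 0.111  0.0182] [113 123 115]
330 166 [0.5559 0.111  0.0186] [117 129 120]
330 167 [0.5545 0.111  0.0197] [121 136 124]
330 168 [0.5529 0.111  0.02  ] [128 140 133]
330 169 [0.5509 0.1109 0.0181] [135 149 140]
330 170 [0.5494 0.111  0.0194] [138 151 142]
330 171 [0.5478 0.1109 0.0194] [133 147 140]
bare [0.5871 0.1127 0.0997] 0.5738 0.5989 [0.1023 0.1032]
sleeve [0.5856 0.1761 0.1034] 0.5689 0.6004 [0.1075 0.1086]
collar [[0.558  0.146  0.1093]
 [0.5956 0.154  0.1226]
 [0.6286 0.1632 0.1303]]
```

```bash
python3 - <<'E'
from h import *
from scipy.optimize import least_squares
d=np.load('w1.npz');P=d['P'];c=d['c'].astype(int)
A=np.concatenate([np.load(n)['P'].reshape(-1,3) for n in('w1.npz','scene.npz','top.npz')])
q=A[(A[:,1]>.215)&(A[:,1]<.255)&(A[:,0]>.5)&(A[:,0]<.75)&(A[:,2]>.03)]
for a in(-.2,0,.3,.5,.7,.9):
    ax=q[:,[0,2]]-[.5865,.09];r=ax@[np.sin(a),np.cos(a)];t=ax@[np.cos(a),-np.sin(a)]
    print(a,np.percentile(r[abs(t)<.04],[95,99,99.8]).round(3))
W=P[115:185,280:385].reshape(-1,3)
# sleeve cylinder fit
def fit(q,r):
    f=lambda p:np.hypot(q[:,0]-p[0]-p[1]*(q[:,1]-.155),q[:,2]-p[2])-r
    s=least_squares(f,[.5865,0,.09],loss='soft_l1',f_scale=.001);return s.x.round(4)
sl=W[(W[:,1]>.17)&(W[:,1]<.205)&(W[:,2]>.09)];print('sleeve',fit(sl,.0165))
# round of bare shaft (dark, x>.593) + flat
C=c[115:185,280:385].reshape(-1,3).sum(1)
fl=W[(W[:,1]>.09)&(W[:,1]<.14)&(W[:,2]>.09)&(C>550)]
M=np.c_[fl[:,0]-.585,fl[:,1]-.115,np.ones(len(fl))];k=np.linalg.lstsq(M,fl[:,2],rcond=None)[0]
print('flat',len(fl),fl.mean(0).round(4),k.round(4),'tilt to +x',-np.arctan(k[0]))
co=W[(W[:,1]>.148)&(W[:,1]<.16)&(W[:,2]>.105)&(W[:,0]<.6)];print('collar',fit(co,.034),np.percentile(co[:,1],[2,98]))
bs=W[(W[:,1]>.09)&(W[:,1]<.14)&(W[:,2]>.085)];
al=np.r_[sl,bs];lo=[np.round([b,q[:,0].min(),q[:,0].max()],4) for b in(.09,.1,.11,.12,.13,.17,.18,.19,.2) for q in[al[abs(al[:,1]-b)<.004]]];print(lo)
go([.6,.155,.33])
E
```

```text
-0.2 [0.067 0.068 0.069]
0 [0.386 0.387 0.387]
0.3 [0.066 0.068 0.07 ]
0.5 [0.07  0.073 0.075]
0.7 [0.073 0.075 0.076]
0.9 [0.073 0.075 0.077]
sleeve [ 0.5841 -0.0192  0.0905]
flat 333 [0.5836 0.1135 0.1012] [0.146  0.0038 0.1014] tilt to +x -0.1449678137515654
collar [0.5843 0.004  0.0901] [0.14816081 0.15970169]Traceback (most recent call last):
  File "<stdin>", line 22, in <module>
    return umr_minimum(a, axis, None, out, keepdims, initial, where)
ValueError: zero-size array to reduction operation minimum which has no identity
```

```bash
cat >> h.py <<'E'
AX=np.array([.5845,.155,.09])
def rad(a,r,ysgn=-1): return AX+r*np.array([np.sin(a),0,np.cos(a)]),frame([-np.sin(a),0,-np.cos(a)],[0,ysgn,0])
E
python3 - <<'E'
from h import *
p,T=rad(.88,.12); print(p);go(p,T)
p2,_=rad(.88,.029);print(p2,T.T@(p2-p)*1000)
E
```

```text
[0.67698867 0.155      0.16645814]
t 3.67 shift now-axes mm [ 164.5  -25.8 -106.5] dist 0.198
turn deg [ -0.  -50.4  -0. ] 50.4 shift after turn [  22.7  -25.7 -194.7]
[0.60685143 0.155      0.10847738] [ 9.10000000e+01  0.00000000e+00 -9.81860406e-15]
```

Request:
jog_arm(
  moves=[
    [55,[0,-13,-53],[0,-10,0]],
    [55,[0,-13,-45],[0,-10,0]],
    [55,[0,0,0],[0,-10,0]],
    [55,[0,0,0],[0,-10,0]],
    [55,[0,0,0],[0,-10.4,0]],
    [55,[0,0,0],[0,0,0]],
    [55,[0,0,0],[0,0,0]],
  ],
)

```text
t: 4.55
tool_pos: [0.5818, 0.1343, 0.3128]
eef_rot: [-1.392, -0.007, 2.807]
force: [-1.2, 0.4, 0.6]
finger_gap: 0.0488
```

```bash
python3 - <<'E'
from h import *
p,T=rad(.88,.12); go(p,T);print(status.state()['joint_positions'].round(2))
E
```

```text
t 4.55 shift now-axes mm [  59.   -20.1 -164.4] dist 0.176
turn deg [  0.1 -13.2   0.5] 13.2 shift after turn [  19.9  -20.7 -173.4]
[0.02 1.01 0.19 0.04 2.59 1.62]
```

```bash
cat >> h.py <<'E'
def grip(a,off=.43,back=0,rg=.047,pad=.014):
    t=a-off;T=frame([-np.sin(t),0,-np.cos(t)],[0,-1,0])
    return AX+rg*np.array([np.sin(a),0,np.cos(a)])+(pad-back)*T[:,0],T
E
python3 - <<'E'
from h import *
p,T=grip(.88,back=.09);print(p);go(p,T)
p,T=grip(.88);print(p)
print(grip(-.14)[0])
# arc steps, tool axes
n=8;aa=np.linspace(.88,-.14,n+1)
for i in range(n):
    p,T=grip(aa[i]);p2,T2=grip(aa[i+1]);print((T.T@(p2-p)*1000).round(2),R.from_matrix(T.T@T2).as_rotvec(degrees=True).round(2))
E
```

```text
[0.65378211 0.155      0.18838008]
t 4.55 shift now-axes mm [  55.6  -20.2 -132.6] dist 0.145
turn deg [-0.  11.5  0.5] 11.5 shift after turn [  80.7  -20.7 -118.9]
[0.61463521 0.155      0.10733984]
[0.58549632 0.155      0.12475354]
[-2.26  0.    3.81] [0.   7.31 0.  ]
[-2.26  0.    3.81] [0.   7.31 0.  ]
[-2.26  0.    3.81] [0.   7.31 0.  ]
[-2.26  0.    3.81] [0.   7.31 0.  ]
[-2.26  0.    3.81] [0.   7.31 0.  ]
[-2.26  0.    3.81] [0.   7.31 0.  ]
[-2.26  0.    3.81] [0.   7.31 0.  ]
[-2.26  0.    3.81] [0.   7.31 0.  ]
```

Request:
jog_arm(
  moves=[
    [55,[0,0,0],[0,5.8,0.2]],
    [55,[0,0,0],[0,5.7,0.3]],
    [55,[27,-7,-40],[0,0,0]],
    [55,[27,-7,-40],[0,0,0]],
    [55,[27,-7,-39],[0,0,0]],
    [55,[0,0,0],[0,0,0]],
    [55,[0,0,0],[0,0,0]],
  ],
)

```text
t: 5.42
tool_pos: [0.6528, 0.1557, 0.1896]
eef_rot: [-1.67, -0.001, 2.661]
force: [-0.2, -0.4, 1.5]
finger_gap: 0.0485
```

```bash
python3 - <<'E'
from h import *
p,T=grip(.88,back=.09);go(p,T);print(status.state()['joint_positions'].round(2))
go(grip(.88)[0],T)
s=eyes.snapshot('wrist')
save('w2',s['color'],(200,40,520,280),2);np.savez('w2.npz',P=cloud(s,True),c=s['color'])
E
```

```text
t 5.42 shift now-axes mm [ 0.7  0.7 -1.4] dist 0.002
turn deg [0. 0. 0.] 0.0 shift after turn [ 0.7  0.7 -1.4]
[0.05 1.08 0.3  0.03 2.21 1.63]
t 5.42 shift now-axes mm [90.7  0.7 -1.4] dist 0.091
turn deg [0. 0. 0.] 0.0 shift after turn [90.7  0.7 -1.4]
```

View pics/w2.png

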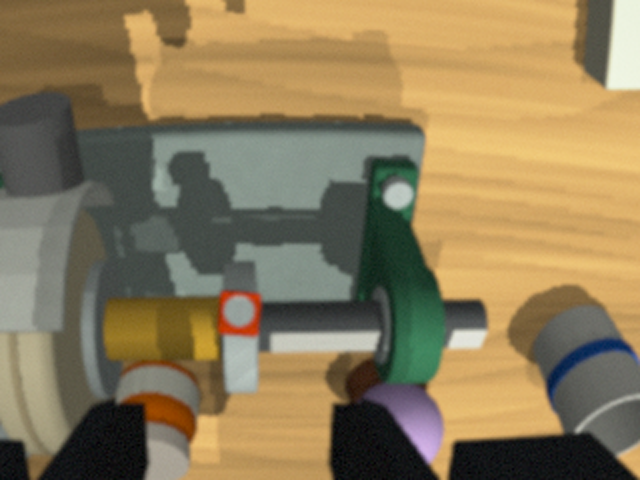

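```bash
python3 - <<'E'
from h import *
d=np.load('w2.npz');P=d['P'];c=d['c'].astype(int)
m=np.zeros(c.shape[:2],bool);m[183:215,308:332]=True
red=(m&(c[...,0]>90)&(c[...,1]<.5*c[...,0])&(c[...,2]<.5*c[...,0])).astype(np.uint8)
v,u=np.nonzero(red);print(u.min(),u.max(),v.min(),v.max())
h=cv2.convexHull(np.c_[u,v].astype(np.int32));print('rect',cv2.minAreaRect(h))
mm=np.zeros_like(red);cv2.fillConvexPoly(mm,h,1)
for r in range(v.min(),v.max()+1):
    k=np.nonzero(mm[r])[0];print(r,P[r,k].mean(0).round(4),k.min(),k.max(),c[r,k].mean(0).round())
E
```

```text
309 330 185 207
rect ((319.45941162109375, 196.06854248046875), (21.16037368774414, 21.16037368774414), 4.085616588592529)
185 [0.6296 0.1582 0.1163] 313 318 [121.  66.  55.]
186 [0.6297 0.1557 0.1178] 311 326 [156.  65.  44.]
187 [0.6293 0.1552 0.1187] 310 328 [179.  74.  46.]
188 [0.6285 0.1548 0.1191] 310 329 [185.  94.  67.]
189 [0.6284 0.1548 0.1202] 310 329 [177. 109.  86.]
190 [0.6236 0.1541 0.1159] 310 330 [165. 116.  99.]
191 [0.6246 0.1548 0.1184] 309 330 [158. 119. 103.]
192 [nan nan nan] 309 330 [154. 123. 110.]
193 [0.6236 0.1548 0.12  ] 309 330 [152. 126. 113.]
194 [0.6231 0.1548 0.1207] 309 330 [153. 128. 116.]
195 [0.6226 0.1548 0.1215] 309 330 [151. 128. 117.]
196 [0.622  0.1548 0.1222] 309 330 [151. 128. 117.]
197 [0.6216 0.1548 0.1229] 309 330 [152. 126. 114.]
198 [0.622  0.1547 0.1247] 309 330 [153. 123. 110.]
199 [0.6212 0.1547 0.1251] 309 330 [154. 118. 104.]
200 [nan nan nan] 309 330 [157. 112.  96.]
201 [0.6202 0.1552 0.1266] 309 329 [163. 103.  83.]
202 [0.6196 0.1552 0.1272] 309 329 [170.  88.  63.]
203 [0.6189 0.1552 0.1277] 309 329 [179.  72.  38.]
204 [0.617  0.1552 0.1269] 309 329 [187.  62.  18.]
205 [0.6164 0.1552 0.1276] 309 329 [188.  58.   9.]
206 [0.6166 0.1553 0.129 ] 310 328 [184.  67.  37.]
207 [0.6123 0.1522 0.1258] 318 327 [179.  95.  78.]
```

Request:
jog_arm(
  moves=[
    [55,[45,0,-1],[0,0,0]],
    [55,[30,0,0],[0,0,0]],
    [55,[15,0,0],[0,0,0]],
    [55,[0,0,0],[0,0,0]],
    [15,[0,0,0],[0,0,0]],
    [10,[0,0,0],[0,0,0]],
    [10,[0,0,0],[0,0,0]],
    [10,[0,0,0],[0,0,0]],
    [10,[0,0,0],[0,0,0]],
  ],
  grip_force=30,
)

```text
t: 6.6
tool_pos: [0.6141, 0.1558, 0.1048]
eef_rot: [-1.661, -0.0, 2.666]
force: [-0.7, 0.1, 0.1]
finger_gap: 0.0091
```

```bash
python3 - <<'E'
from h import *
s=status.state();print(s['force'],s['torque'],s['tool_pos'],s['finger_gap'])
p,T=grip(.87);go(p,T)
E
```

```text
[-0.69021517  0.11715303  0.05371384] [ 0.06984428 -0.20497662 -0.0413945 ] [0.61411851 0.15578238 0.10484521] 0.009143070633586407
t 6.6 shift now-axes mm [-2.7  0.8  0.9] dist 0.003
turn deg [0.  0.9 0. ] 0.9 shift after turn [-2.7  0.8  0.9]
```

```bash
python3 - <<'E'
from h import *
s=eyes.snapshot('wrist');save('w3',s['color'],(240,140,400,260),4)
s=eyes.snapshot('scene');save('s3',s['color'],(360,170,460,245),8)
a=cv2.imread('pics/w3.png');b=cv2.imread('pics/s3.png');cv2.imwrite('pics/c3.png',np.hstack([cv2.resize(a,(400,300)),cv2.resize(b,(400,300))]))
E
```

```text
(no output)
```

View pics/c3.png

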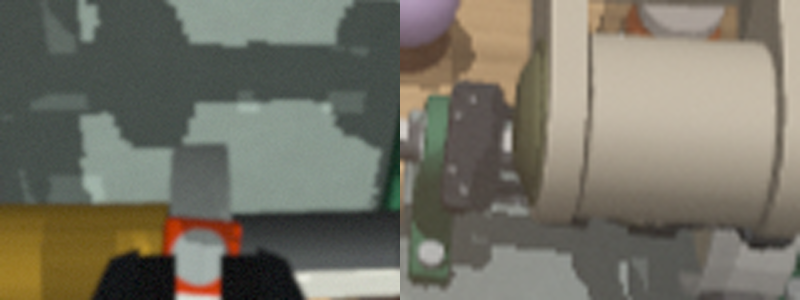

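```bash
cat >> h.py <<'E'
def proj(s,p):
    f=200/np.tan(np.radians(s['fovy'])/2);q=rot(s['orientation']).T@(np.array(p)-s['eye']);r=np.hypot(q[0],q[1]);t=np.arctan2(r,q[2])
    return np.array([s['cx']+f*t*q[0]/r,s['cy']+f*t*q[1]/r]).round(1),q[2].round(4)
E
python3 - <<'E'
from h import *
s=eyes.snapshot('wrist');P=cloud(s,True);st=status.state();T=rot(st['eef_rot']);p=st['tool_pos']
print(s['eye'],s['cx'],s['cy'],'cam in tool',T.T@(np.array(s['eye'])-p))
print('tcp',proj(s,p),'grasp',proj(s,p-.019*T[:,0]))
for a in(.87,):
    for r in(.034,.037,.053):
        print(r,proj(s,rad(a,r)[0]),rad(a,r)[0])
for row in range(224,262,3):
    print(row,[tuple(P[row,k].round(3))for k in(303,318,332)],s['color'][row,[303,318,332]].tolist())
E
```

```text
[0.76233458 0.15550309 0.23767104] 318.8552060991511 201.43910855034423 cam in tool [-0.18452765  0.00026839 -0.07457474]
tcp (array([318.4, 229.8]), np.float64(0.1982)) grasp (array([318.3, 242. ]), np.float64(0.18))
0.034 (array([319.6, 241.8]), np.float64(0.1955)) [0.61048718 0.155      0.1119241 ]
0.037 (array([319.6, 241.9]), np.float64(0.1925)) [0.61278017 0.155      0.11385858]
0.053 (array([319.7, 242.2]), np.float64(0.1766)) [0.62500943 0.155      0.12417581]
224 [(np.float64(0.598), np.float64(0.167), np.float64(0.085)), (np.float64(0.615), np.float64(0.156), np.float64(0.1)), (np.float64(0.616), np.float64(0.147), np.float64(0.102))] [[95, 76, 24], [97, 103, 100], [113, 122, 117]]
227 [(np.float64(0.599), np.float64(0.167), np.float64(0.089)), (np.float64(0.63), np.float64(0.156), np.float64(0.117)), (np.float64(0.615), np.float64(0.147), np.float64(0.103))] [[105, 84, 26], [108, 70, 61], [87, 81, 75]]
230 [(np.float64(0.6), np.float64(0.167), np.float64(0.092)), (np.float64(0.629), np.float64(0.156), np.float64(0.118)), (np.float64(0.63), np.float64(0.148), np.float64(0.1
[... 1625 characters left out ...]
, 164], [12, 14, 10]]
254 [(np.float64(0.646), np.float64(0.163), np.float64(0.149)), (np.float64(0.62), np.float64(0.156), np.float64(0.129)), (np.float64(0.645), np.float64(0.149), np.float64(0.148))] [[17, 19, 20], [185, 106, 89], [8, 12, 4]]
257 [(np.float64(0.647), np.float64(0.163), np.float64(0.152)), (np.float64(0.618), np.float64(0.156), np.float64(0.129)), (np.float64(0.647), np.float64(0.149), np.float64(0.151))] [[21, 22, 20], [211, 121, 100], [18, 16, 19]]
260 [(np.float64(0.648), np.float64(0.163), np.float64(0.154)), (np.float64(0.601), np.float64(0.156), np.float64(0.119)), (np.float64(0.649), np.float64(0.15), np.float64(0.154))] [[17, 22, 22], [217, 225, 221], [23, 21, 20]]
```

```bash
python3 - <<'E'
from h import *
d=np.load('w1.npz');P=d['P'];p=np.array([.5704,.1293,.331]);T=rot([2.221,0,-2.221])
for rows in (P[225:300,190:240],P[225:300,395:450]):
    q=(rows.reshape(-1,3)-p)@T*1000;q=q[(q[:,0]<40)&(abs(q[:,1])<70)]
    print(np.nanpercentile(q,[0,5,50,95,100],axis=0).round(1))
s=eyes.snapshot('wrist');P=cloud(s,True);st=status.state();T=rot(st['eef_rot']);p=st['tool_pos']
q=(P.reshape(-1,3)-p)@T*1000;m=(abs(q[:,1])<40)&(abs(q[:,2])<14)&(q[:,0]<25)&(s['color'].reshape(-1,3).max(1)<90)
for lo in range(-70,25,8):
    k=q[m&(q[:,0]>=lo)&(q[:,0]<lo+8)]
    if len(k):print(lo,len(k),k.min(0).round(1),k.max(0).round(1), 'inner',abs(k[:,1]).min().round(1))
E
```

```text
[[-118.2  -59.4  -27.8]
 [-116.   -56.   -26.9]
 [ -64.4  -45.9   -9.2]
 [ -42.   -29.8    5.2]
 [ -36.4  -21.9    9.4]]
[[-118.2   20.3  -28. ]
 [-116.1   29.4  -26.9]
 [ -65.    45.7   -9.2]
 [ -42.2   55.9    4.7]
 [ -37.5   58.8    9.1]]
-70 537 [-70.  -19.2 -11.7] [-62.   19.5  -2.4] inner 5.0
-62 642 [-62.  -19.  -11.7] [-54.   19.1   7.6] inner 4.2
-54 414 [-54.  -18.  -11.3] [-46.   18.5   2.2] inner 4.4
-46 276 [-46.  -17.1 -11.3] [-38.2  18.7  -7.5] inner 4.5
-38 1 [-37.5   9.8  -8.3] [-37.5   9.8  -8.3] inner 9.8
10 260 [ 11.9 -18.3 -12.6] [18.  39.7 14. ] inner 1.8
18 313 [ 18.  -33.8 -13.2] [25.  39.9 11.4] inner 0.3
```

```bash
cat >> h.py <<'E'
TL=.037  # real tips lie this far behind the reported TCP
def go2(tip,T): go(np.array(tip)+TL*T[:,0],T)
E
python3 - <<'E'
from h import *
p,T=grip(.87);go2(p,T)
E
```

```text
t 6.8 shift now-axes mm [34.3  0.8  0.3] dist 0.034
turn deg [0.  0.9 0. ] 0.9 shift after turn [34.3  0.8  0.8]
```

Request:
jog_arm(
  moves=[
    [50,[0,0,0],[0,0,0]],
    [50,[0,0,0],[0,0,0]],
    [50,[0,0,0],[0,0,0]],
    [50,[12,1,1],[0,0,0]],
    [50,[12,0,0],[0,0,0]],
    [50,[10,0,0],[0,0,0]],
    [50,[0,0,0],[0,0,0]],
    [15,[0,0,0],[0,0,0]],
    [10,[0,0,0],[0,0,0]],
    [10,[0,0,0],[0,0,0]],
    [10,[0,0,0],[0,0,0]],
    [10,[0,0,0],[0,0,0]],
  ],
  grip_force=30,
)

```text
t: 8.3
tool_pos: [0.5984, 0.155, 0.0751]
eef_rot: [-1.663, -0.001, 2.665]
force: [1.8, 2.1, 2.3]
finger_gap: 0.0181
```

```bash
python3 - <<'E'
from h import *
n=12;aa=np.linspace(.87,-.14,n+1)
for i in (0,5):
    p,T=grip(aa[i],pad=.014+TL);p2,T2=grip(aa[i+1],pad=.014+TL);print((T.T@(p2-p)*1000).round(2),R.from_matrix(T.T@T2).as_rotvec(degrees=True).round(2))
print(grip(.87,pad=.014+TL)[0],grip(-.14,pad=.014+TL)[0])
E
```

```text
[-1.68  0.   -0.63] [0.   4.82 0.  ]
[-1.68  0.   -0.63] [0.   4.82 0.  ]
[0.59870055 0.155      0.07416451] [0.60546271 0.155      0.0936032 ]
```

Request:
jog_arm(
  moves=[
    [10,[-1.68,0,-0.63],[0,4.82,0]],
    [10,[-1.68,0,-0.63],[0,4.82,0]],
    [10,[-1.68,0,-0.63],[0,4.82,0]],
    [10,[-1.68,0,-0.63],[0,4.82,0]],
    [10,[0,0,0],[0,0,0]],
  ],
)

```text
t: 8.93
tool_pos: [0.6027, 0.1548, 0.0808]
eef_rot: [2.086, 0.0, -2.349]
force: [3.1, 1.9, -2.2]
finger_gap: 0.0176
```

```bash
python3 - <<'E'
from h import *
s=status.state();print(s['force'].round(1),s['torque'].round(2),s['finger_gap'])
p,T=grip(.87-.3367,pad=.014+TL);go(p,T)
E
```

```text
[ 3.1  1.9 -2.2] [ 0.35 -0.67 -0.1 ] 0.017646236347190706
t 8.93 shift now-axes mm [ 1.  -0.2 -0.6] dist 0.001
turn deg [0.  0.9 0. ] 0.9 shift after turn [ 1.  -0.2 -0.5]
```

Low forces, still gripped. Continue the swing.

Request:
jog_arm(
  moves=[
    [10,[-1.68,0,-0.63],[0,4.82,0]],
    [10,[-1.68,0,-0.63],[0,4.82,0]],
    [10,[-1.68,0,-0.63],[0,4.82,0]],
    [10,[-1.68,0,-0.63],[0,4.82,0]],
    [10,[-1.68,0,-0.63],[0,4.82,0]],
    [10,[-1.68,0,-0.63],[0,4.82,0]],
    [10,[-1.68,0,-0.63],[0,4.82,0]],
    [10,[-1.68,0,-0.63],[0,4.82,0]],
    [10,[0,0,0],[0,0,0]],
    [10,[0,0,0],[0,0,0]],
    [40,[0,0,0],[0,0,0]],
    [50,[0,0,0],[0,0,0]],
    [50,[0,0,0],[0,0,0]],
    [50,[-30,0,0],[0,0,0]],
    [50,[-50,0,0],[0,0,0]],
    [50,[-60,0,0],[0,0,0]],
    [50,[-60,0,0],[0,0,0]],
  ],
)

```text
t: 11.05
tool_pos: [0.4989, 0.1547, 0.2657]
eef_rot: [-2.743, -0.0, 1.531]
force: [0.1, -0.3, -0.1]
finger_gap: 0.0439
```

```bash
python3 - <<'E'
from h import *
p=status.state()['tool_pos'];print(p,status.state()['force'].round(1),status.state()['joint_positions'].round(2))
T=frame([0,0,-1],[0,-1,0]);go2([.56,.12,.31],T)
E
```

```text
[0.49891545 0.15468078 0.26568582] [ 0.1 -0.3 -0.1] [ 0.11 -0.03  1.84 -0.08  0.79  1.72]
t 11.05 shift now-axes mm [ 25.8  34.7 -55.8] dist 0.071
turn deg [ -0.  -31.7   0. ] 31.7 shift after turn [ -7.3  34.7 -61.1]
```

Request:
jog_arm(
  moves=[
    [50,[0,0,-10],[0,-10.5,0]],
    [50,[0,0,0],[0,-10.6,0]],
    [50,[0,0,0],[0,-10.6,0]],
    [50,[0,0,0],[0,0,0]],
    [50,[0,0,0],[0,0,0]],
  ],
)

```text
t: 11.68
tool_pos: [0.5084, 0.1549, 0.2694]
eef_rot: [2.224, 0.0, -2.219]
force: [-1.8, 0.8, -0.5]
finger_gap: 0.044
```

```bash
cat > m.py <<'E'
from h import *
s=eyes.snapshot('wrist');P=cloud(s,True);c=s['color'].astype(int);np.savez('w4.npz',P=P,c=s['color'])
X,Y,Z=P[...,0],P[...,1],P[...,2]
save('w4',s['color'],(200,60,520,300),2)
red=(c[...,0]>90)&(c[...,1]<.5*c[...,0])&(c[...,2]<.5*c[...,0])&(abs(X-.585)<.05)&(abs(Y-.155)<.03)
v,u=np.nonzero(red);h=cv2.convexHull(np.c_[u,v].astype(np.int32));print('rect',cv2.minAreaRect(h),len(u))
mm=np.zeros(red.shape,np.uint8);cv2.fillConvexPoly(mm,h,1);q=P[mm>0];q=q[~np.isnan(q[:,0])]
top=q[q[:,2]>np.percentile(q[:,2],90)-.008]
M=np.c_[top[:,0]-.58,top[:,1]-.155,np.ones(len(top))];k=np.linalg.lstsq(M,top[:,2],rcond=None)[0]
print('top',len(top),np.percentile(top,[2,50,98],axis=0).round(4),k.round(3))
fl=P[(abs(Y-.115)<.025)&(abs(X-.585)<.02)&(Z>.09)&(c.sum(-1)>550)]
M=np.c_[fl[:,0]-.585,fl[:,1]-.115,np.ones(len(fl))];k=np.linalg.lstsq(M,fl[:,2],rcond=None)[0]
print('flat',len(fl),np.percentile(fl[:,0],[3,50,97]).round(4),'tilt',-np.arctan(k[0]))
def fit(q,r):
    f=lambda p:np.hypot(q[:,0]-p[0]-p[1]*(q[:,1]-.155),q[:,2]-p[2])-r
    return least_squares(f,[.5865,0,.09],loss='soft_l1',f_scale=.001).x.round(4)
from scipy.optimize import least_squares
print('sleeve',fit(P[(abs(Y-.19)<.018)&(abs(X-.585)<.03)&(Z>.085)],.0165))
print('collar',fit(P[(abs(Y-.155)<.006)&(abs(X-.585)<.033)&(Z>.1)&(abs(X-.58)>.014)],.034))
E
python3 m.py
```

```text
rect ((319.5, 114.5), (17.0, 17.0), 90.0) 127
top 305 [[0.5713 0.1454 0.1414]
 [0.5794 0.1543 0.1434]
 [0.5884 0.1623 0.145 ]] [ 0.064 -0.005  0.143]
flat 515 [0.5769 0.5835 0.5899] tilt -0.12888252032505956
sleeve [ 0.584  -0.0167  0.0904]
collar [ 0.5843 -0.0171  0.0902]
```

View pics/w4.png

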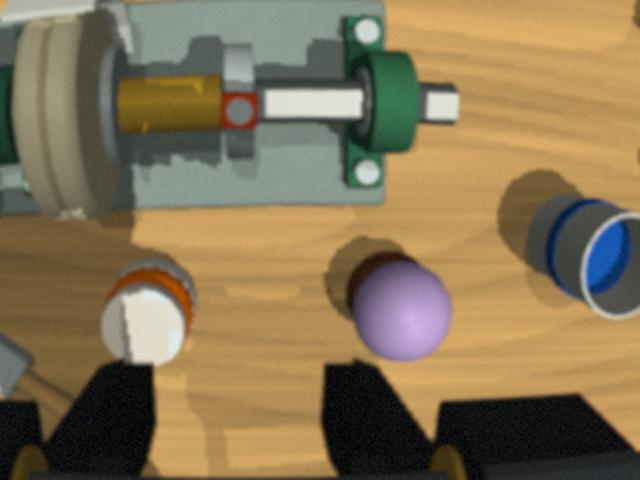

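Request:
jog_arm(
  moves=[
    [80,[-10,30,10],[0,0,0]],
    [80,[-10,52,10],[0,0,0]],
    [80,[-10,52,10],[0,0,0]],
    [80,[-5,52,10],[0,0,0]],
    [80,[0,52,10],[0,0,0]],
    [80,[0,52,10],[0,0,0]],
    [80,[0,52,10],[0,0,0]],
    [80,[0,52,8],[0,0,0]],
    [80,[0,20,0],[0,0,0]],
    [80,[0,0,0],[0,0,0]],
    [80,[0,0,0],[0,0,0]],
  ],
)

```text
t: 13.1
tool_pos: [0.431, -0.2578, 0.3049]
eef_rot: [2.221, 0.001, -2.22]
force: [-0.4, -0.5, 0.3]
finger_gap: 0.0706
```

```bash
python3 - <<'E'
from h import *
s=eyes.snapshot('wrist');P=cloud(s,True);np.savez('w5.npz',P=P,c=s['color']);save('w5',s['color'],k=1.25)
for q in('key','key_bar','cradle','pot'):
    for d in finder.trace('wrist',q)[:1]:
        m=d['region'];p=P[m];p=p[~np.isnan(p[:,0])];print(q,d['score'],d['pixel'],len(p),np.percentile(p,[2,50,98],axis=0).round(3).tolist());np.save(q+'.npy',m)
X,Y,Z=P[...,0],P[...,1],P[...,2]
c=s['color'].astype(int)
red=(c[...,0]>100)&(c[...,1]<.45*c[...,0])&(c[...,2]<.5*c[...,0])&(Z>.1)&(Z<.16)
n,l,st,ce=cv2.connectedComponentsWithStats(red.astype(np.uint8))
for i in range(1,n):
    if st[i,4]>8:print(st[i],np.nanpercentile(P[l==i],[2,50,98],axis=0).round(4).tolist())
# pot rim
m=(abs(X-.49)<.06)&(abs(Y+.113)<.06)&(Z>.088)&(Z<.1);r=P[m]
f=cv2.fitEllipse((r[:,:2]*1000).astype(np.float32));print('pot rim',len(r),f)
E
```

```text
key 0.92 [326.4, 92.4] 1924 [[0.434, -0.317, 0.001], [0.528, -0.268, 0.123], [0.542, -0.222, 0.136]]
key_bar 0.79 [327.5, 91.5] 1674 [[0.436, -0.315, 0.051], [0.526, -0.268, 0.126], [0.54, -0.224, 0.136]]
cradle 0.72 [323.5, 117.7] 2738 [[0.422, -0.301, 0.01], [0.495, -0.263, 0.013], [0.567, -0.237, 0.122]]
pot 0.74 [215.0, 125.2] 2991 [[0.453, -0.152, 0.014], [0.488, -0.11, 0.053], [0.523, -0.079, 0.096]]
[286  80  17  11 174] [[0.5304, -0.2386, 0.1283], [0.536, -0.2301, 0.1338], [0.5421, -0.221, 0.1362]]
[44 82  5 11 29] [[0.5713, 0.1433, 0.139], [0.5797, 0.1456, 0.1419], [0.5868, 0.1503, 0.1443]]
[357  83  16  11 145] [[0.5276, -0.3185, 0.1316], [0.5329, -0.3104, 0.1343], [0.5382, -0.3022, 0.1361]]
pot rim 539 ((488.0770263671875, -114.7448501586914), (72.9540786743164, 73.69422149658203), 20.34581184387207)
```

View pics/w5.png

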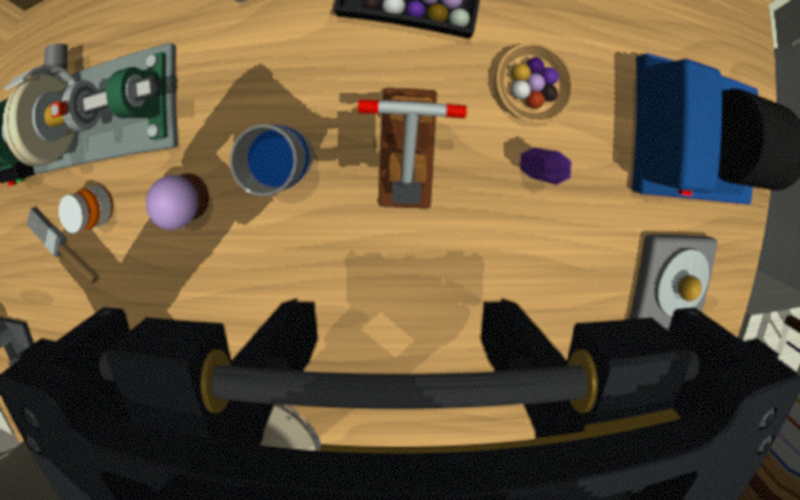

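```bash
cat > kin.py <<'E'
import numpy as np
from scipy.optimize import least_squares
D=[(.573,.331,.41,1.03,1.70),(.512,.2006,.3129,1.4977,1.331),(.509,.2657,-.03,1.84,.79),(.661,.1896,1.08,.30,2.21),(.5855,.3128,1.01,.19,2.59)]
def fk(p,j2,j3,j5):
    a1,d1,a2,d4,a3,L=p;s=j2+j3;t=s+j5
    return a1+a2*np.sin(j2)+d4*np.sin(s)+a3*np.cos(s)+L*np.sin(t), d1+a2*np.cos(j2)+d4*np.cos(s)-a3*np.sin(s)+L*np.cos(t)
f=lambda p:np.ravel([np.subtract(fk(p,*d[2:]),d[:2]) for d in D])
r=least_squares(f,[0,.3,.4,.4,0,.3])
if __name__=='__main__':
    print(r.x.round(3),np.abs(r.fun).max())
p=r.x
def ik(rr,z,t):  # t: angle of tool dir from up (pi = down, pi/2 = horizontal)
    g=lambda q:np.r_[np.subtract(fk(p,q[0],q[1],t-q[0]-q[1]),(rr,z))]
    s=least_squares(g,[.3,1.5],bounds=([-.97,.19],[2.17,2.56]));return s.x.round(2),round(t-s.x.sum(),2),s.fun.round(3)
if __name__=='__main__':
    TL=.037
    for tool in(90,75,60,45):   # degrees from down
        t=np.pi-np.radians(tool)
        # reported tcp = grasp + (.019+TL) along tool
        for r0,z0 in((.585,.30),(.585,.205)):
            print(tool,z0,ik(r0+.056*np.sin(t),z0+.056*np.cos(t),t))
    for tool in(45,30,15):
        t=np.pi-np.radians(tool);print('cradle',tool,ik(.548+.056*np.sin(t),.085+.056*np.cos(t),t))
E
python3 kin.py; python3 -c "
from h import *
s=status.state();print(s['joint_positions'].round(3),s['tool_pos'])"
```

```text
[0.006 0.198 0.435 0.392 0.038 0.279] 0.002139604683217722
90 0.3 (array([0.28, 2.12]), np.float64(-0.84), array([0., 0.]))
90 0.205 (array([0.53, 2.16]), np.float64(-1.12), array([0., 0.]))
75 0.3 (array([0.17, 2.05]), np.float64(-0.39), array([0., 0.]))
75 0.205 (array([0.38, 2.13]), np.float64(-0.68), array([0., 0.]))
60 0.3 (array([0.13, 1.93]), np.float64(0.03), array([0., 0.]))
60 0.205 (array([0.3 , 2.03]), np.float64(-0.24), array([0., 0.]))
45 0.3 (array([0.15, 1.77]), np.float64(0.43), array([0., 0.]))
45 0.205 (array([0.28, 1.9 ]), np.float64(0.18), array([0., 0.]))
cradle 45 (array([0.46, 2.08]), np.float64(-0.18), array([0., 0.]))
cradle 30 (array([0.45, 1.94]), np.float64(0.23), array([0., 0.]))
cradle 15 (array([0.5 , 1.77]), np.float64(0.61), array([-0., -0.]))
[-0.774  0.21   1.363  0.     1.568  0.796] [ 0.43097151 -0.25851927  0.30473277]
```

```bash
python3 - <<'E'
from h import *
d=np.load('w5.npz');P=d['P'];c=d['c'].astype(int);m=np.load('key.npy')
q=P[m];q=q[~np.isnan(q[:,0])]
for x in np.arange(.46,.53,.01):
    k=q[(abs(q[:,0]-x)<.004)];k=k[abs(k[:,2]-(.083+x-.49))<.025]
    if len(k):print(x.round(3),len(k),k.min(0).round(4),k.max(0).round(4),np.median(k,0).round(4))
# body extents in tool frame from wrist view
T=frame([0,0,-1],[-.039,-1,0])
go2([.4885,-.268,.2],T);go2([.4885,-.268,.0705],T)
E
```

```text
0.46 80 [ 0.4561 -0.2812  0.0495] [ 0.4637 -0.2528  0.0691] [ 0.4585 -0.2668  0.0589]
0.47 61 [ 0.466  -0.2747  0.0401] [ 0.4739 -0.2612  0.0764] [ 0.4693 -0.2677  0.0692]
0.48 58 [ 0.4762 -0.2732  0.0569] [ 0.4837 -0.2612  0.0864] [ 0.4794 -0.2675  0.0794]
0.49 49 [ 0.4862 -0.2738  0.085 ] [ 0.4931 -0.2635  0.0957] [ 0.4903 -0.2685  0.0908]
0.5 54 [ 0.4969 -0.2735  0.0947] [ 0.5034 -0.2633  0.1062] [ 0.5002 -0.2683  0.1005]
0.51 61 [ 0.5071 -0.2756  0.102 ] [ 0.5132 -0.2633  0.1143] [ 0.5096 -0.2691  0.1103]
0.52 71 [ 0.5166 -0.2761  0.1147] [ 0.5237 -0.2642  0.1262] [ 0.5203 -0.2698  0.1212]
0.53 470 [ 0.526  -0.3198  0.1133] [ 0.534  -0.2208  0.1362] [ 0.5312 -0.2755  0.1329]
t 13.35 shift now-axes mm [141.8   9.5 -57.5] dist 0.153
turn deg [ 2.3 -0.  -0. ] 2.3 shift after turn [141.7   7.2 -57.9]
t 13.35 shift now-axes mm [271.3   9.5 -57.4] dist 0.277
turn deg [ 2.3 -0.  -0. ] 2.3 shift after turn [271.2   7.2 -57.9]
```

Request:
jog_arm(
  moves=[
    [45,[0,3,-20],[2.3,0,0]],
    [45,[10,3,-38],[0,0,0]],
    [45,[50,1.5,0],[0,0,0]],
    [45,[50,0,0],[0,0,0]],
    [45,[30,0,0],[0,0,0]],
    [45,[0,0,0],[0,0,0]],
  ],
)

```text
t: 14.1
tool_pos: [0.4879, -0.2673, 0.163]
eef_rot: [-2.197, 0.041, 2.203]
force: [-1.6, -0.6, 0.8]
finger_gap: 0.0397
```

```bash
python3 - <<'E'
from h import *
T=frame([0,0,-1],[-.039,-1,0])
go2([.4885,-.268,.0705],T)
s=eyes.snapshot('wrist');save('w6',s['color'],(200,40,520,280),2)
E
```

```text
t 14.1 shift now-axes mm [129.5   1.   -1. ] dist 0.13
turn deg [-0.   0.2  0.2] 0.2 shift after turn [129.5   0.7  -0.6]
```

View pics/w6.png

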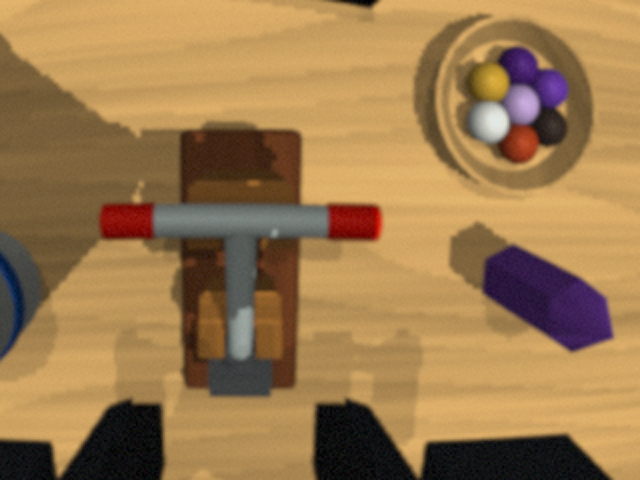

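Request:
jog_arm(
  moves=[
    [40,[45,0.5,-0.5],[0,0,0]],
    [40,[45,0.5,0],[0,0,0]],
    [40,[25,0,0],[0,0,0]],
    [40,[12,0,0],[0,0,0]],
    [40,[0,0,0],[0,0,0]],
  ],
  grip_force=45,
)

```text
t: 14.78
tool_pos: [0.4895, -0.2696, 0.0385]
eef_rot: [-2.203, 0.045, 2.2]
force: [1.0, -0.1, 0.2]
finger_gap: 0.0351
```

Request:
jog_arm(
  moves=[
    [15,[1,0,0],[0,0,0]],
    [5,[0,0,0],[0,0,0]],
    [5,[0,0,0],[0,0,0]],
    [5,[0,0,0],[0,0,0]],
    [5,[0,0,0],[0,0,0]],
  ],
  grip_force=45,
)

```text
t: 15.4
tool_pos: [0.4892, -0.2692, 0.0371]
eef_rot: [-2.202, 0.044, 2.2]
force: [-0.2, 2.1, 4.8]
finger_gap: 0.0108
```

Request:
jog_arm(
  moves=[
    [5,[-10,0,0],[0,0,0]],
    [5,[-20,0,0],[0,0,0]],
    [5,[-40,0,0],[0,0,0]],
    [5,[-45,0,0],[0,0,0]],
    [5,[-45,0,0],[0,0,0]],
    [5,[-45,0,0],[0,0,0]],
    [5,[-25,0,0],[0,0,0]],
    [5,[0,0,0],[0,0,0]],
  ],
)

```text
t: 16.4
tool_pos: [0.4893, -0.2696, 0.268]
eef_rot: [-2.205, 0.046, 2.2]
force: [0.2, -0.4, -3.7]
finger_gap: 0.0108
```

```bash
python3 - <<'E'
from h import *
st=status.state();print(st['force'],st['finger_gap'],st['tool_pos'],st['joint_positions'].round(2))
s=eyes.snapshot('wrist');P=cloud(s,True);np.savez('w7.npz',P=P,c=s['color']);save('w7',s['color'],(160,0,480,260),2)
E
```

```text
[ 0.17774025 -0.37138788 -3.66968238] 0.010794222889306005 [ 0.48925033 -0.26962848  0.2679584 ] [-0.71  0.35  1.27 -0.    1.52  0.9 ]
```

View pics/w7.png

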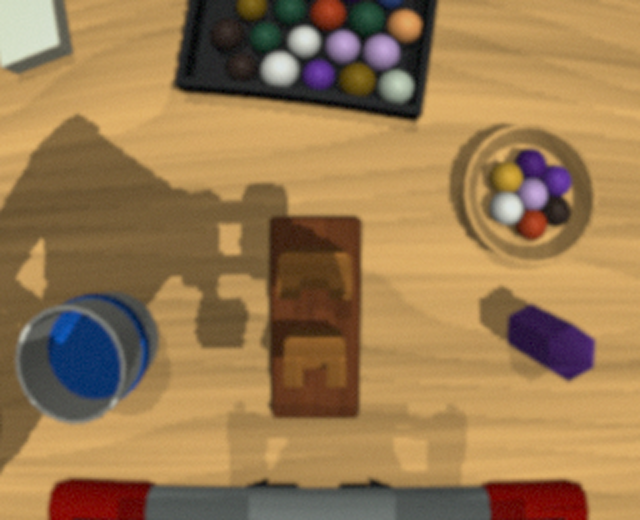

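```bash
cat > kb.py <<'E'
from h import *
def keybar(s=None):
    s=s or eyes.snapshot('wrist');P=cloud(s,True);st=status.state();T=rot(st['eef_rot']);q=(P-st['tool_pos'])@T*1000;c=s['color'].astype(int)
    red=(c[...,0]>90)&(c[...,1]<.4*c[...,0])&(c[...,2]<.45*c[...,0])&(q[...,0]<-30)
    n,l,stt,ce=cv2.connectedComponentsWithStats(red.astype(np.uint8));E=[]
    for i in range(1,n):
        if stt[i,4]>60:
            k=q[l==i];print(stt[i],np.nanpercentile(k,[2,50,98],axis=0).round(1).tolist());E.append(np.nanmedian(k,0))
    cr=np.abs(q[...,1])<30
    g=cr&(q[...,0]<-60)&(q[...,2]<-20)
    k=q[g];print('mid',len(k),np.nanpercentile(k,[2,50,98],axis=0).round(1).tolist()) if len(k) else 0
    return s,q,E
if __name__=='__main__': keybar()
E
python3 kb.py
```

```text
[185 240  49  29 861] [[-92.4, -48.3, -29.8], [-89.9, -40.5, -27.5], [-85.5, -30.8, -22.9]]
[405 242  48  28 788] [[-93.3, 31.5, -29.6], [-90.4, 40.9, -27.4], [-86.6, 48.9, -22.9]]
mid 29727 [[-146.9, -28.9, -34.5], [-127.3, -0.3, -24.6], [-86.5, 28.8, -20.8]]
```

```bash
python3 - <<'E'
from h import *
d=np.load('w7.npz');save('w7b',d['c'],(120,200,520,400),2)
s=eyes.snapshot('scene');P=cloud(s);save('s7',s['color'],(190,90,350,210),5)
c=s['color'].astype(int);Z=P[...,2]
red=(c[...,0]>90)&(c[...,1]<.45*c[...,0])&(c[...,2]<.5*c[...,0])&(Z>.2)
n,l,st,ce=cv2.connectedComponentsWithStats(red.astype(np.uint8))
for i in range(1,n):
    if st[i,4]>3:print(st[i],np.nanmedian(P[l==i],0).round(3))
E
cd pics; python3 -c "
import cv2,numpy as np
a=cv2.imread('w7b.png');b=cv2.imread('s7.png');print(a.shape,b.shape)
cv2.imwrite('c7.png',np.vstack([cv2.resize(a,(600,300)),cv2.resize(b,(400,300))[:, :] if 0 else cv2.copyMakeBorder(cv2.resize(b,(400,300)),0,0,0,200,0)]))"
```

```text
[207  89   7   5  33] [ 0.514 -0.307  0.353]
[243  94   8   5  30] [ 0.517 -0.227  0.354]
(400, 800, 3) (600, 800, 3)
```

View pics/c7.png

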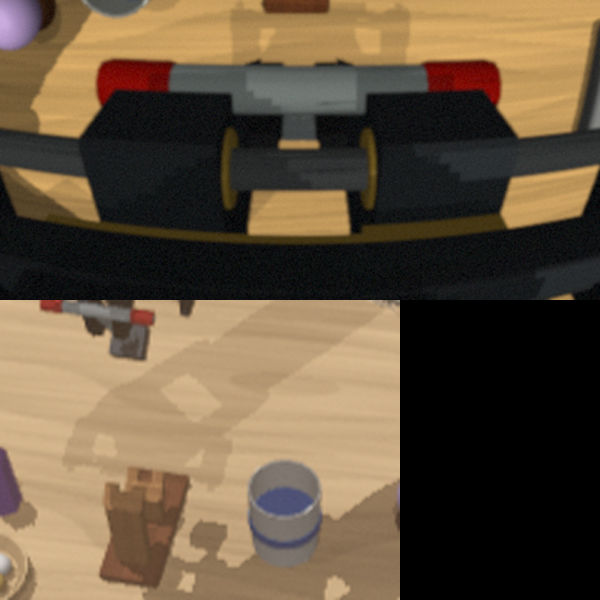

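```bash
python3 - <<'E'
from h import *
s=eyes.snapshot('scene');P=cloud(s);c=s['color']
for r in range(90,118,2):
    print(r,[(k,P[r,k].round(3).tolist(),c[r,k].tolist()) for k in(226,234,240,246)])
st=status.state();print(st['tool_pos'],st['finger_gap'])
E
```

```text
90 [(226, [0.498, -0.277, 0.346], [66, 54, 44]), (234, [0.526, -0.249, 0.377], [67, 55, 46]), (240, [0.524, -0.236, 0.377], [64, 54, 43]), (246, [0.147, -0.345, -0.003], [194, 164, 124])]
92 [(226, [0.51, -0.273, 0.352], [141, 139, 134]), (234, [0.499, -0.259, 0.343], [90, 84, 76]), (240, [0.526, -0.237, 0.373], [65, 56, 45]), (246, [0.155, -0.343, -0.004], [199, 169, 129])]
94 [(226, [0.516, -0.272, 0.352], [138, 136, 132]), (234, [0.516, -0.254, 0.355], [118, 113, 108]), (240, [0.514, -0.241, 0.355], [116, 111, 106]), (246, [0.512, -0.229, 0.354], [154, 75, 58])]
96 [(226, [0.518, -0.272, 0.348], [104, 97, 91]), (234, [0.517, -0.254, 0.35], [120, 116, 111]), (240, [0.52, -0.24, 0.355], [120, 115, 111]), (246, [0.518, -0.228, 0.354], [154, 62, 50])]
98 [(226, [0.502, -0.279, 0.325], [64, 53, 40]), (234, [0.5, -0.261, 0.326], [96, 89, 82]), (240, [0.52, -0.241, 0.349], [99, 93, 86]), (246, [0.521, -0.227, 0.352], [136, 58, 45])]
100 [(226, [0.501, -0.28, 0.318], [69, 55, 44]), (234, [0.499, -0.262, 0.319], [94, 86, 79]), (240, [0.501, -0.248, 0.323], [69, 55, 44]), (246, [0.519, -0.2
[... 917 characters left out ...]
72, 64]), (246, [0.463, -0.25, 0.251], [102, 94, 89])]
112 [(226, [0.25, -0.385, -0.001], [205, 175, 133]), (234, [0.463, -0.281, 0.239], [172, 144, 109]), (240, [0.471, -0.263, 0.25], [82, 68, 58]), (246, [0.465, -0.25, 0.246], [92, 82, 73])]
114 [(226, [0.257, -0.383, -0.002], [206, 175, 134]), (234, [0.259, -0.358, 0.003], [207, 176, 136]), (240, [0.251, -0.341, -0.002], [191, 161, 122]), (246, [0.462, -0.252, 0.235], [159, 133, 100])]
116 [(226, [0.264, -0.382, -0.003], [203, 173, 132]), (234, [0.265, -0.356, 0.002], [204, 174, 132]), (240, [0.258, -0.34, -0.004], [205, 175, 133]), (246, [0.257, -0.322, -0.002], [207, 176, 135])]
[ 0.48853491 -0.26897925  0.26492031] 0.010380996701548406
```

Request:
jog_arm(
  moves=[
    [5,[-5,-20,-16],[0,0,0]],
    [5,[0,-40,-32],[0,0,0]],
    [5,[0,-40,-32],[0,0,0]],
    [5,[0,0,0],[0,6,0]],
    [5,[0,0,0],[0,7,0]],
    [5,[0,0,0],[0,7,0]],
    [5,[0,0,0],[0,6,0]],
    [5,[0,0,0],[0,0,0]],
    [5,[0,0,0],[0,0,0]],
  ],
)

```text
t: 17.73
tool_pos: [0.5731, -0.1727, 0.2713]
eef_rot: [-2.644, 0.053, 1.656]
force: [0.2, 0.2, -2.5]
finger_gap: 0.0107
```

```bash
cat > kp.py <<'E'
from h import *
def keypose():
    s=eyes.snapshot('scene');P=cloud(s);c=s['color'].astype(int);st=status.state()
    near=(np.linalg.norm(P-st['tool_pos'],axis=-1)<.15)&(P[...,2]>.03)
    red=(c[...,0]>90)&(c[...,1]<.5*c[...,0])&(c[...,2]<.55*c[...,0])&near
    n,l,q,ce=cv2.connectedComponentsWithStats(red.astype(np.uint8))
    for i in range(1,n):
        if q[i,4]>5:print('red',q[i].tolist(),np.nanmedian(P[l==i],0).round(4))
    d=finder.trace('scene','key')[:1]
    if d:
        k=P[d[0]['region']&near];T=rot(st['eef_rot']);print('key',d[0]['score'],len(k),np.nanpercentile(k,[2,50,98],axis=0).round(3).tolist())
        for z in np.arange(k[:,2].min(),k[:,2].max(),.012):
            b=k[abs(k[:,2]-z)<.006]
            if len(b)>2:print('  z',z.round(3),len(b),np.median(b,0).round(4),np.ptp(b[:,1]).round(3))
    print(st['tool_pos'].round(4),st['eef_rot'].round(3),st['finger_gap'].round(4),st['joint_positions'].round(2))
    return s,P
if __name__=='__main__': keypose()
E
python3 kp.py;python3 kb.py
```

```text
red [246, 106, 9, 6, 41] [ 0.5597 -0.2096  0.3614]
red [284, 112, 9, 6, 45] [ 0.5627 -0.1289  0.361 ]
key 0.6 647 [[0.534, -0.214, 0.229], [0.56, -0.168, 0.331], [0.566, -0.122, 0.363]]
  z 0.223 15 [ 0.5602 -0.1645  0.2271] 0.031
  z 0.235 53 [ 0.5608 -0.1643  0.2344] 0.033
  z 0.247 141 [ 0.5529 -0.1657  0.2466] 0.033
  z 0.259 23 [ 0.5527 -0.1677  0.2553] 0.015
  z 0.271 18 [ 0.5539 -0.1665  0.2709] 0.009
  z 0.283 16 [ 0.5551 -0.1672  0.2823] 0.011
  z 0.295 14 [ 0.5571 -0.1689  0.293 ] 0.009
  z 0.307 14 [ 0.5585 -0.1691  0.3068] 0.011
  z 0.319 17 [ 0.5596 -0.1695  0.3204] 0.012
  z 0.331 22 [ 0.5598 -0.1666  0.3308] 0.014
  z 0.343 24 [ 0.5614 -0.1699  0.342 ] 0.026
  z 0.355 194 [ 0.5622 -0.1666  0.3583] 0.1
[ 184  239   51   31 1018] [[-91.7, -48.8, -30.2], [-88.6, -39.8, -28.0], [-83.5, -30.7, -22.7]]
[ 403  240   51   30 1022] [[-107.9, 30.7, -34.3], [-88.9, 39.9, -28.0], [-84.1, 49.3, -23.3]]
mid 29850 [[-145.8, -28.9, -34.7], [-126.3, -0.3, -24.7], [-85.4, 28.8, -20.8]]Traceback (most recent call last):
  File "kp.py", line 17, in <module>
    if __name__=='__main__': keypose()
                             ~~~~~~~^^
  File "kp.py", line 15, in keypose
    print(st['tool_pos'].round(4),st['eef_rot'].round(3),st['finger_gap'].round(4),st['joint_positions'].round(2))
                                                         ^^^^^^^^^^^^^^^^^^^^^^
AttributeError: 'float' object has no attribute 'round'
```

```bash
cat > kt.py <<'E'
from h import *
st=status.state();T0=rot(st['eef_rot']);p0=st['tool_pos']
k=np.array([.093,-.003,.9957]);bar=np.array([.037,1,-.005]);m=np.array([.5449,-.1688,.2276])
def kf(z,y):
    z=z/np.linalg.norm(z);y=y-z*(z@y);y/=np.linalg.norm(y);return np.stack([np.cross(y,z),y,z],1)
K0=kf(k,bar)
np.savez('kin_tool.npz',Rk=T0.T@K0,m=T0.T@(m-p0))
print('mouth in tool mm',T0.T@(m-p0)*1000)
E
cat >> h.py <<'E'
def tool_for_key(mouth,z,bar):
    d=np.load('kin_tool.npz');z=np.array(z,float);z/=np.linalg.norm(z);y=np.array(bar,float);y-=z*(z@y);y/=np.linalg.norm(y)
    K=np.stack([np.cross(y,z),y,z],1);T=K@d['Rk'].T;return np.array(mouth)-T@d['m'],T
def keynow():
    d=np.load('kin_tool.npz');s=status.state();T=rot(s['eef_rot']);K=T@d['Rk'];return s['tool_pos']+T@d['m'],K[:,2],K[:,1]
E
python3 kt.py; python3 - <<'E'
from h import *
from kin import ik
p,T=tool_for_key([.5775,.1545,.215],[-.08,0,1],[-.005,1,0]);print(p);go(p,T)
t=np.arccos(T[2,0]);
for z in(0,-.047,-.07):print(ik(np.sqrt(p[0]**2+p[1]**2-.117**2),p[2]+z,t))
E
```

```text
mouth in tool mm [26.85240599 -2.63132984 44.85949483]
[0.59814147 0.15189475 0.26303636]
t 17.88 shift now-axes mm [  12.8 -325.2   -7. ] dist 0.326
turn deg [-2.1  9.9 -1.3] 10.2 shift after turn [  22.  -324.4  -15.8]
(array([0.16, 1.68]), np.float64(0.68), array([ 0., -0.]))
(array([0.2 , 1.75]), np.float64(0.56), array([0., 0.]))
(array([0.23, 1.79]), np.float64(0.5), array([0., 0.]))
```

Request:
jog_arm(
  moves=[
    [5,[0,-25,0],[0,0,0]],
    [5,[0,-40,-1],[0,0,0]],
    [5,[0,-45,-1],[0,0,0]],
    [5,[0,-45,-1],[0,0,0]],
    [5,[0,-45,-1],[0,0,0]],
    [5,[3,-45,-1],[0,0,0]],
    [5,[4,-45,-1],[0,0,0]],
    [5,[5,-35,-1],[0,0,0]],
    [5,[0,0,0],[-0.7,3.3,-0.4]],
    [5,[0,0,0],[-0.7,3.3,-0.4]],
    [5,[0,0,0],[-0.7,3.3,-0.5]],
    [5,[0,0,0],[0,0,0]],
    [5,[0,0,0],[0,0,0]],
  ],
)

```text
t: 19.5
tool_pos: [0.5979, 0.1518, 0.2641]
eef_rot: [2.797, 0.004, -1.429]
force: [0.4, -0.5, -3.2]
finger_gap: 0.0105
```

```bash
sed -i "s/st\['finger_gap'\].round(4)/st['finger_gap']/" kp.py; python3 - <<'E'
from h import *
p,T=tool_for_key([.5775,.1545,.215],[-.08,0,1],[-.005,1,0]);go(p,T)
print([x.round(4) for x in keynow()])
from kp import keypose
s,P=keypose();save('s8',s['color'],(360,110,480,230),5);np.savez('s8.npz',P=P,c=s['color'])
E
```

```text
t 19.5 shift now-axes mm [ 1.  -0.1  0.5] dist 0.001
turn deg [-0. -0. -0.] 0.0 shift after turn [ 1.  -0.1  0.5]
[array([0.5773, 0.1544, 0.2161]), array([-0.0799, -0.    ,  0.9968]), array([-4.8e-03,  1.0e+00, -4.0e-04])]
red [400, 131, 10, 6, 45] [0.5717 0.1128 0.3498]
red [440, 135, 9, 7, 48] [0.5721 0.1942 0.3491]
key 0.6 667 [[0.565, 0.108, 0.219], [0.575, 0.153, 0.313], [0.594, 0.198, 0.352]]
  z 0.215 21 [0.5921 0.1524 0.2172] 0.03
  z 0.227 71 [0.5916 0.1509 0.2289] 0.032
  z 0.239 126 [0.5827 0.153  0.2361] 0.031
  z 0.251 22 [0.5797 0.1537 0.2499] 0.011
  z 0.263 21 [0.5784 0.1522 0.2634] 0.011
  z 0.275 21 [0.5779 0.1529 0.275 ] 0.011
  z 0.287 19 [0.5776 0.1539 0.2857] 0.011
  z 0.299 20 [0.5777 0.1548 0.2989] 0.011
  z 0.311 18 [0.5762 0.1535 0.311 ] 0.009
  z 0.323 22 [0.5755 0.1534 0.3227] 0.01
  z 0.335 24 [0.5737 0.1533 0.3345] 0.011
  z 0.347 279 [0.5724 0.1531 0.3485] 0.099
[0.5979 0.1518 0.2641] [ 2.797  0.004 -1.429] 0.010548215179699639 [ 0.08  0.15  1.68 -0.07  0.69  1.69]
```

View pics/s8.png

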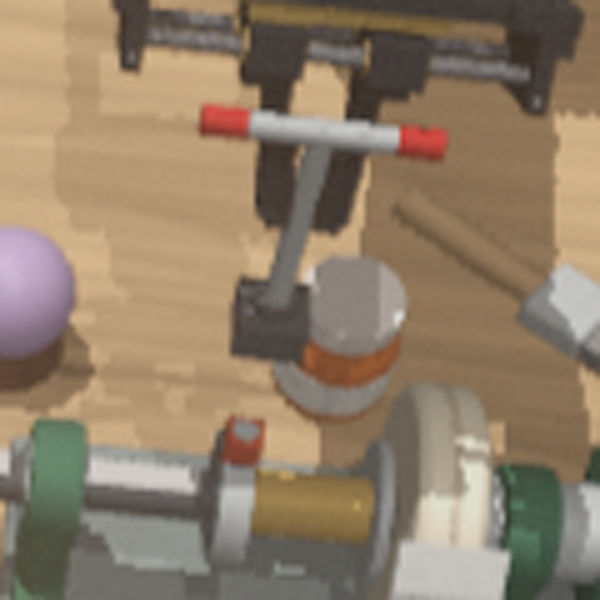

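```bash
python3 - <<'E'
from h import *
d=np.load('s8.npz');P=d['P'];c=d['c'].astype(int)
m=(c[...,0]>90)&(c[...,1]<.5*c[...,0])&(c[...,2]<.55*c[...,0])&(abs(P[...,1]-.155)<.02)&(P[...,2]>.11)&(P[...,2]<.16)
v,u=np.nonzero(m);print('screw',u.min(),u.max(),v.min(),v.max(),np.nanpercentile(P[m],[3,50,97],axis=0).round(4).tolist())
s=P[190:210,400:420];t=s[(abs(s[...,1]-.155)<.012)&(s[...,2]>.138)];print('top',len(t),np.percentile(t,[3,50,97],axis=0).round(4).tolist())
fr=P[m];fr=fr[fr[:,2]<.138];print('front',len(fr),np.median(fr,0).round(4))
# socket block
b=(abs(P[...,1]-.153)<.025)&(P[...,2]>.212)&(P[...,2]<.231)&(P[...,0]>.58);v,u=np.nonzero(b);print('block',u.min(),u.max(),np.percentile(P[b],[3,50,97],axis=0).round(4).tolist())
E
```

```text
screw 411 411 198 198 [[0.5842, 0.1627, 0.1399], [0.5842, 0.1627, 0.1399], [0.5842, 0.1627, 0.1399]]
top 51 [[0.5743, 0.1484, 0.1385], [0.5837, 0.1575, 0.1416], [0.5918, 0.1651, 0.145]]
front 0 [nan nan nan]
block 406 421 [[0.5869, 0.1385, 0.2152], [0.5924, 0.1535, 0.223], [0.5948, 0.1696, 0.2306]]
  return _methods._mean(a, axis=axis, dtype=dtype,
  ret = um.true_divide(
```

```bash
python3 - <<'E'
from h import *
d=np.load('kin_tool.npz');b=d['m']+.13*d['Rk'][:,2];print('bar in tool by scene',b*1000)
T=rot(status.state()['eef_rot']);w=np.array([-83.3,.05,-25.3])/1000
print('world diff scene-wrist',T@(b-w)*1000)
e=np.load('s8.npz');P=e['P'];c=e['c']
for v in range(192,204):
    print(v,[(u,P[v,u].round(3).tolist(),c[v,u].tolist()) for u in(402,405,408,411,414)])
E
```

```text
bar in tool by scene [-84.2545602   -2.75049964 -22.63293335]
world diff scene-wrist [-2.72827392  2.79346208 -0.78760329]
192 [(402, [0.472, 0.159, 0.001], [179, 149, 113]), (405, [0.469, 0.167, -0.002], [190, 160, 123]), (408, [0.47, 0.175, 0.0], [181, 151, 114]), (411, [0.468, 0.183, -0.0], [191, 162, 123]), (414, [0.468, 0.191, 0.001], [191, 161, 125])]
193 [(402, [0.472, 0.16, -0.005], [183, 154, 116]), (405, [0.471, 0.168, -0.004], [174, 141, 105]), (408, [0.473, 0.175, 0.0], [159, 126, 99]), (411, [0.473, 0.183, 0.001], [177, 139, 104]), (414, [0.466, 0.193, -0.006], [191, 162, 125])]
194 [(402, [0.478, 0.159, -0.001], [187, 157, 120]), (405, [0.477, 0.167, -0.0], [139, 94, 69]), (408, [0.578, 0.155, 0.145], [140, 119, 110]), (411, [0.575, 0.162, 0.144], [147, 92, 73]), (414, [0.472, 0.192, -0.003], [194, 165, 126])]
195 [(402, [0.482, 0.159, 0.0], [187, 158, 120]), (405, [0.577, 0.148, 0.138], [123, 77, 58]), (408, [0.577, 0.155, 0.141], [136, 134, 131]), (411, [0.577, 0.162, 0.142], [140, 113, 103]), (414, [0.478, 0.192, 0.001], [201, 171, 132])]
196 [(402, [0.484, 0.16, -0.
[... 1136 characters left out ...]
])]
201 [(402, [0.562, 0.148, 0.09], [99, 87, 77]), (405, [0.589, 0.15, 0.132], [129, 66, 49]), (408, [0.589, 0.157, 0.133], [126, 68, 53]), (411, [0.59, 0.164, 0.135], [135, 85, 65]), (414, [0.495, 0.193, -0.002], [197, 169, 131])]
202 [(402, [0.562, 0.149, 0.085], [85, 79, 73]), (405, [0.591, 0.15, 0.131], [133, 101, 94]), (408, [0.593, 0.157, 0.135], [112, 68, 53]), (411, [0.59, 0.164, 0.132], [133, 100, 88]), (414, [0.497, 0.193, -0.005], [177, 162, 143])]
203 [(402, [0.567, 0.149, 0.089], [85, 78, 72]), (405, [0.589, 0.151, 0.122], [137, 137, 133]), (408, [0.591, 0.158, 0.127], [114, 106, 101]), (411, [0.591, 0.165, 0.129], [136, 116, 97]), (414, [0.516, 0.189, 0.019], [166, 159, 140])]
```

```bash
python3 - <<'E'
from h import *
T=rot(status.state()['eef_rot']);print((T.T@[1.4,2.2,-57.8]).round(1)); print('unit down', (T.T@[.085,0,-.996]).round(3),'world x',T.T[:,0].round(3))
E
```

```text
[47.7 -2.2 32.7]
unit down [0.857 0.001 0.515] world x [ 0.586  0.003 -0.81 ]
```

Request:
jog_arm(
  moves=[
    [5,[6,-1,4],[0,0,0]],
    [5,[12,-1.2,8],[0,0,0]],
    [5,[14,0,10],[0,0,0]],
    [5,[11,0,7.7],[0,0,0]],
    [5,[4.7,0,3],[0,0,0]],
    [5,[0,0,0],[0,0,0]],
    [5,[0,0,0],[0,0,0]],
  ],
)

```text
t: 20.48
tool_pos: [0.5993, 0.154, 0.2067]
eef_rot: [2.798, 0.005, -1.427]
force: [-0.3, -0.3, -3.9]
finger_gap: 0.0105
```

```bash
python3 - <<'E'
from h import *
s=eyes.snapshot('scene');P=cloud(s);c=s['color'];np.savez('s9.npz',P=P,c=c)
save('s9a',c,(380,140,440,215),6)
t=eyes.snapshot('top');save('t9',t['color'],(235,175,280,220),8)
a=cv2.imread('pics/s9a.png');b=cv2.imread('pics/t9.png');b=cv2.resize(b,(400,450));cv2.imwrite('pics/c9.png',np.hstack([a,b]));print(a.shape,b.shape)
for v in range(178,206,2):
    print(v,[(u,P[v,u].round(3).tolist(),c[v,u].tolist()) for u in(403,408,413)])
print([x.round(4) for x in keynow()],status.state()['force'])
E
```

```text
(450, 360, 3) (450, 400, 3)
178 [(403, [0.424, 0.16, -0.0], [183, 153, 116]), (408, [0.421, 0.174, -0.001], [183, 154, 116]), (413, [0.58, 0.155, 0.214], [114, 111, 107])]
180 [(403, [0.431, 0.16, 0.0], [182, 153, 117]), (408, [0.43, 0.174, 0.001], [157, 131, 100]), (413, [0.582, 0.156, 0.209], [113, 110, 106])]
182 [(403, [0.44, 0.16, 0.003], [179, 150, 115]), (408, [0.567, 0.149, 0.179], [82, 76, 71]), (413, [0.585, 0.156, 0.205], [115, 112, 107])]
184 [(403, [0.444, 0.161, -0.002], [161, 134, 104]), (408, [0.576, 0.148, 0.184], [99, 93, 90]), (413, [0.58, 0.159, 0.191], [113, 111, 107])]
186 [(403, [0.449, 0.161, -0.003], [111, 94, 75]), (408, [0.582, 0.148, 0.184], [85, 78, 74]), (413, [0.583, 0.159, 0.187], [101, 97, 92])]
188 [(403, [0.453, 0.162, -0.007], [118, 99, 81]), (408, [0.584, 0.149, 0.178], [78, 71, 67]), (413, [0.584, 0.16, 0.181], [78, 72, 66])]
190 [(403, [0.577, 0.141, 0.159], [116, 97, 79]), (408, [0.592, 0.149, 0.182], [84, 77, 72]), (413, [0.586, 0.161, 0.176], [82, 75, 72])]
192 [(403, [0.585, 0.14, 0.162], [93, 81, 69]), (408, [0.597, 0.149, 0.181], [76, 68, 
[... 340 characters left out ...]
, 0.149, 0.103], [89, 83, 78]), (408, [0.587, 0.155, 0.142], [121, 73, 59]), (413, [0.486, 0.19, -0.002], [197, 166, 129])]
200 [(403, [0.566, 0.149, 0.101], [76, 64, 58]), (408, [0.59, 0.156, 0.139], [126, 65, 50]), (413, [0.493, 0.19, -0.001], [186, 156, 120])]
202 [(403, [0.575, 0.149, 0.105], [87, 77, 71]), (408, [0.589, 0.158, 0.129], [111, 64, 51]), (413, [0.501, 0.19, 0.001], [161, 153, 138])]
204 [(403, [0.583, 0.149, 0.108], [90, 85, 81]), (408, [0.59, 0.159, 0.121], [138, 137, 134]), (413, [0.575, 0.174, 0.101], [129, 107, 70])]
[array([0.5787, 0.1566, 0.1586]), array([-8.170e-02, -1.000e-04,  9.967e-01]), array([-5.1e-03,  1.0e+00, -3.0e-04])] [-0.08056226  0.73499679 -2.50401623]
```

View pics/c9.png

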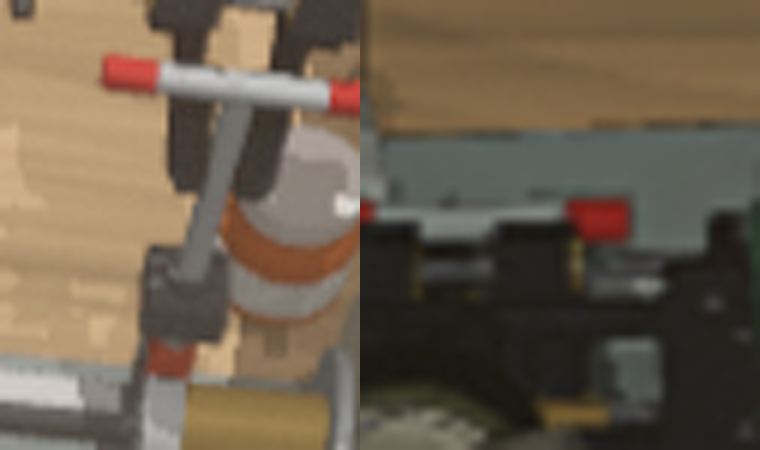

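Request:
jog_arm(
  moves=[
    [5,[4.3,0,2.6],[0,0,0]],
    [5,[4.3,0,2.6],[0,0,0]],
    [5,[4.3,0,2.6],[0,0,0]],
    [5,[3.4,0,2.0],[0,0,0]],
    [5,[0,0,0],[0,0,0]],
  ],
)

```text
t: 21.2
tool_pos: [0.6005, 0.154, 0.1867]
eef_rot: [2.797, 0.005, -1.429]
force: [-0.1, 1.1, -3.3]
finger_gap: 0.0111
```

Request:
jog_arm(
  moves=[
    [5,[2.6,0,1.5],[0,0,0]],
    [5,[2.6,0,1.5],[0,0,0]],
    [5,[2.6,0,1.5],[0,0,0]],
    [5,[0,0,0],[0,0,0]],
  ],
)

```text
t: 21.7
tool_pos: [0.6015, 0.154, 0.1778]
eef_rot: [2.797, 0.005, -1.429]
force: [-0.1, -0.4, -3.1]
finger_gap: 0.0104
```

```bash
python3 - <<'E'
from h import *
print([x.round(4) for x in keynow()],status.state()['force'].round(1))
s=eyes.snapshot('scene');P=cloud(s);c=s['color']
for v in range(192,212,2):
    print(v,[(u,P[v,u].round(3).tolist(),c[v,u].tolist()) for u in(404,408,412,416)])
E
```

```text
[array([0.5809, 0.1566, 0.1298]), array([-0.0802,  0.    ,  0.9968]), array([-5.e-03,  1.e+00, -4.e-04])] [-0.1 -0.4 -3.1]
192 [(404, [0.576, 0.144, 0.149], [85, 77, 73]), (408, [0.581, 0.152, 0.159], [107, 104, 100]), (412, [0.582, 0.161, 0.162], [98, 95, 90]), (416, [0.466, 0.197, -0.001], [163, 137, 107])]
194 [(404, [0.582, 0.144, 0.15], [95, 89, 87]), (408, [0.584, 0.153, 0.155], [92, 89, 83]), (412, [0.582, 0.163, 0.154], [84, 78, 75]), (416, [0.473, 0.197, 0.0], [165, 139, 108])]
196 [(404, [0.587, 0.145, 0.148], [82, 76, 71]), (408, [0.589, 0.153, 0.154], [76, 70, 64]), (412, [0.586, 0.163, 0.152], [75, 69, 65]), (416, [0.477, 0.198, -0.004], [159, 134, 105])]
198 [(404, [0.594, 0.145, 0.151], [81, 75, 68]), (408, [0.593, 0.154, 0.151], [82, 75, 71]), (412, [0.59, 0.164, 0.149], [82, 76, 71]), (416, [0.485, 0.198, -0.003], [131, 111, 87])]
200 [(404, [0.594, 0.146, 0.142], [75, 68, 62]), (408, [0.597, 0.154, 0.149], [75, 68, 62]), (412, [0.595, 0.164, 0.148], [75, 69, 64]), (416, [0.491, 0.198, -0.003], [135, 112, 86])]
202 [(404, [0.597, 0.147, 0.138], [77, 70, 65]), (408, [
[... 174 characters left out ...]
, (408, [0.598, 0.157, 0.133], [94, 90, 86]), (412, [0.596, 0.167, 0.133], [83, 74, 62]), (416, [0.572, 0.182, 0.098], [117, 99, 65])]
206 [(404, [0.597, 0.149, 0.121], [115, 113, 111]), (408, [0.593, 0.16, 0.118], [144, 142, 140]), (412, [0.585, 0.171, 0.107], [120, 99, 63]), (416, [0.586, 0.18, 0.111], [140, 115, 71])]
208 [(404, [0.602, 0.15, 0.12], [125, 122, 120]), (408, [0.598, 0.16, 0.117], [147, 145, 143]), (412, [0.591, 0.171, 0.108], [140, 115, 69]), (416, [0.587, 0.181, 0.104], [149, 122, 76])]
210 [(404, [0.605, 0.151, 0.116], [172, 172, 169]), (408, [0.603, 0.16, 0.116], [170, 171, 167]), (412, [0.595, 0.171, 0.106], [152, 126, 77]), (416, [0.593, 0.181, 0.104], [156, 130, 80])]
```

Request:
jog_arm(
  moves=[
    [5,[1.3,0,0.8],[0,0,0]],
    [5,[1.3,0,0.8],[0,0,0]],
    [5,[0.9,0,0.5],[0,0,0]],
    [5,[0,0,0],[0,0,0]],
  ],
)

```text
t: 22.25
tool_pos: [0.6029, 0.1541, 0.1759]
eef_rot: [2.8, 0.005, -1.423]
force: [-2.1, -0.4, 6.0]
finger_gap: 0.0108
```

Request:
jog_arm(
  moves=[
    [15,[0,0,0],[0,0,0]],
    [25,[0,0,0],[0,0,0]],
    [35,[0,0,0],[0,0,0]],
    [35,[0,0,0],[0,0,0]],
    [35,[-15,0,0],[0,0,0]],
    [35,[-30,0,0],[0,0,0]],
    [35,[-40,0,0],[0,0,0]],
    [35,[-40,0,0],[0,0,0]],
    [35,[-40,0,0],[0,0,0]],
    [35,[0,0,0],[0,0,0]],
  ],
)

```text
t: 23.5
tool_pos: [0.5047, 0.1539, 0.3112]
eef_rot: [2.802, 0.006, -1.42]
force: [0.3, 0.5, -1.4]
finger_gap: 0.0307
```

```bash
python3 - <<'E'
from h import *
print(status.state()['joint_positions'].round(2),status.state()['tool_pos'])
s=eyes.snapshot('scene');P=cloud(s);c=s['color'].astype(int)
X,Y,Z=P[...,0],P[...,1],P[...,2]
red=(c[...,0]>90)&(c[...,1]<.5*c[...,0])&(c[...,2]<.55*c[...,0])&(Z>.16)&(abs(Y-.155)<.08)
n,l,q,ce=cv2.connectedComponentsWithStats(red.astype(np.uint8))
for i in range(1,n):
    if q[i,4]>5:print('red',q[i].tolist(),np.nanmedian(P[l==i],0).round(4))
for z in np.arange(.13,.27,.012):
    b=P[(abs(Z-z)<.006)&(abs(Y-.155)<.018)&(abs(X-.58)<.03)]
    if len(b)>2:print('  z',z.round(3),len(b),np.median(b,0).round(4),np.ptp(b[:,1]).round(3))
s=eyes.snapshot('wrist');np.savez('w10.npz',P=cloud(s,True),c=s['color'])
P=cloud(s,True);c=s['color'].astype(int);Z=P[...,2];Y=P[...,1]
red=(c[...,0]>90)&(c[...,1]<.5*c[...,0])&(c[...,2]<.55*c[...,0])&(Z>.16)&(abs(Y-.155)<.08)
n,l,q,ce=cv2.connectedComponentsWithStats(red.astype(np.uint8))
for i in range(1,n):
    if q[i,4]>15:print('wred',q[i].tolist(),np.nanpercentile(P[l==i],[3,50,97],axis=0).round(4).tolist())
E
```

```text
[ 0.11 -0.09  1.8  -0.08  0.8   1.71] [0.50471369 0.15393262 0.31124155]
red [395, 158, 9, 5, 36] [0.5712 0.116  0.261 ]
red [432, 162, 9, 5, 39] [0.5699 0.1968 0.2613]
  z 0.13 38 [0.5966 0.1546 0.131 ] 0.031
  z 0.142 102 [0.5889 0.1541 0.1443] 0.032
  z 0.154 65 [0.5869 0.1542 0.1513] 0.024
  z 0.166 20 [0.5832 0.1551 0.1649] 0.011
  z 0.178 19 [0.5806 0.1557 0.1785] 0.011
  z 0.19 14 [0.5796 0.1567 0.1905] 0.01
  z 0.202 21 [0.5788 0.1553 0.2019] 0.012
  z 0.214 18 [0.5776 0.1553 0.2127] 0.01
  z 0.226 22 [0.5756 0.1561 0.2247] 0.011
  z 0.238 17 [0.5742 0.1566 0.2378] 0.012
  z 0.25 25 [0.574  0.1551 0.2496] 0.024
  z 0.262 81 [0.5709 0.1549 0.2604] 0.036
wred [262, 168, 22, 14, 302] [[0.561, 0.1842, 0.2577], [0.5648, 0.1929, 0.2633], [0.571, 0.2018, 0.265]]
wred [356, 168, 22, 14, 294] [[0.5617, 0.1046, 0.2571], [0.5652, 0.1132, 0.2631], [0.571, 0.1218, 0.2646]]
```

```bash
python3 - <<'E'
from h import *
x=np.array([.11,0,-.994]);B=np.array([.566,.1545,.257])
T=frame(x,[1,0,0]);T2=frame(x,[-1,0,0])
for t in(T,T2):go(B+.055*x-.09*x,t)
print(T.T@(.09*x))
E
```

```text
t 23.6 shift now-axes mm [ 46.3  -0.7 -37.1] dist 0.059
turn deg [-87.7 -23.3 -23.1] 93.6 shift after turn [21.9 55.1 -0.9]
t 23.6 shift now-axes mm [ 46.3  -0.7 -37.1] dist 0.059
turn deg [ 88.  -23.1  23.3] 93.9 shift after turn [ 21.9 -55.1   0.9]
[9.00061198e-02 1.04644682e-19 0.00000000e+00]
```

Request:
jog_arm(
  moves=[
    [35,[-20,0,0],[-9.7,-2.6,-2.6]],
    [40,[-20,0,0],[-9.8,-2.6,-2.6]],
    [40,[0,0,0],[-9.8,-2.6,-2.6]],
    [40,[0,0,0],[-9.7,-2.6,-2.5]],
    [40,[0,0,0],[-9.7,-2.6,-2.5]],
    [40,[0,0,0],[-9.7,-2.6,-2.5]],
    [40,[0,0,0],[-9.7,-2.6,-2.6]],
    [40,[0,0,0],[-9.8,-2.6,-2.6]],
    [40,[0,0,0],[-9.8,-2.5,-2.6]],
    [40,[0,0,0],[0,0,0]],
  ],
)

```text
t: 24.85
tool_pos: [0.4831, 0.153, 0.3388]
eef_rot: [1.258, 1.13, -1.131]
force: [0.4, -0.2, -0.4]
finger_gap: 0.0354
```

```bash
python3 - <<'E'
from h import *
x=np.array([.11,0,-.994]);B=np.array([.566,.1545,.257])
go(B+.055*x-.09*x,frame(x,[1,0,0]));print(status.state()['joint_positions'].round(2),status.state()['finger_gap'])
E
```

```text
t 24.85 shift now-axes mm [55.1 73.6 -1.6] dist 0.092
turn deg [-0.   0.   0.2] 0.2 shift after turn [55.4 73.4 -1.5]
[ 0.08  0.15  1.36 -0.01  1.53  0.08] 0.035413465952729435
```

Request:
jog_arm(
  moves=[
    [40,[0,37,-0.8],[0,0,0]],
    [40,[20,36.5,-0.8],[0,0,0]],
    [40,[35,0,0],[0,0,0]],
    [40,[0,0,0],[0,0,0]],
    [40,[0,0,0],[0,0,0]],
  ],
)

```text
t: 25.48
tool_pos: [0.5616, 0.1543, 0.2954]
eef_rot: [1.261, 1.127, -1.128]
force: [0.8, -0.5, -0.2]
finger_gap: 0.0351
```

```bash
python3 - <<'E'
from h import *
x=np.array([.11,0,-.994]);B=np.array([.566,.1545,.257])
go(B+.055*x,frame(x,[1,0,0]))
s=eyes.snapshot('wrist');P=cloud(s,True);c=s['color'].astype(int);Z=P[...,2];Y=P[...,1]
st=status.state();T=rot(st['eef_rot'])
red=(c[...,0]>90)&(c[...,1]<.5*c[...,0])&(c[...,2]<.55*c[...,0])&(Z>.2)&(abs(Y-.155)<.08)
n,l,q,ce=cv2.connectedComponentsWithStats(red.astype(np.uint8))
for i in range(1,n):
    if q[i,4]>15:
        k=P[l==i];print('wred',q[i].tolist(),np.nanpercentile(k,[3,50,97],axis=0).round(4).tolist(),np.nanmedian((k-st['tool_pos'])@T*1000,0).round(1))
save('w11',s['color'],(160,100,480,340),2)
E
```

```text
t 25.48 shift now-axes mm [93.7  0.  -0.2] dist 0.094
turn deg [-0.1 -0.  -0.1] 0.1 shift after turn [93.7  0.1 -0.2]
wred [312, 146, 18, 28, 465] [[0.561, 0.185, 0.2587], [0.5666, 0.194, 0.2632], [0.5735, 0.2027, 0.2649]] [ 33.    1.  -39.7]
wred [313, 250, 16, 23, 310] [[0.5612, 0.1048, 0.2597], [0.5671, 0.1141, 0.2631], [0.5729, 0.122, 0.2648]] [33.2  1.8 40.3]
```

Request:
jog_arm(
  moves=[
    [40,[40,0.7,0],[0,0,0]],
    [40,[30,0.7,0],[0,0,0]],
    [40,[15,0,0],[0,0,0]],
    [40,[8,0,0],[0,0,0]],
    [40,[0,0,0],[0,0,0]],
    [30,[0,0,0],[0,0,0]],
    [20,[0,0,0],[0,0,0]],
    [10,[0,0,0],[0,0,0]],
    [5,[0,0,0],[0,0,0]],
    [5,[0,0,0],[0,0,0]],
    [5,[0,0,0],[0,0,0]],
  ],
  grip_force=45,
)

```text
t: 26.9
tool_pos: [0.5731, 0.1543, 0.202]
eef_rot: [1.259, 1.128, -1.128]
force: [-0.6, 0.2, 2.8]
finger_gap: 0.0109
```

```bash
python3 - <<'E'
from h import *
s=status.state();print(s['force'].round(2),s['torque'].round(2),s['finger_gap'],s['joint_positions'].round(2),s['tool_pos'].round(4))
E
```

```text
[-0.64  0.18  2.85] [-0.05  0.21 -0.04] 0.010892556393153492 [ 0.07  0.4   1.38 -0.01  1.26  0.07] [0.5731 0.1543 0.202 ]
```

Request:
jog_arm(
  moves=[
    [5,[0.2,0,0],[6,0,0]],
    [5,[0.25,0,0],[6,0,0]],
    [5,[0.25,0,0],[6,0,0]],
    [5,[0.25,0,0],[6,0,0]],
    [5,[0.25,0,0],[6,0,0]],
    [5,[0.25,0,0],[6,0,0]],
    [5,[0,0,0],[0,0,0]],
  ],
)

```text
t: 27.78
tool_pos: [0.5735, 0.1544, 0.2009]
eef_rot: [1.729, 0.789, -1.548]
force: [-1.4, 0.3, 5.8]
finger_gap: 0.011
```

```bash
cat > f.py <<'E'
from h import *
s=status.state();T=rot(s['eef_rot']);print(s['t'],s['force'].round(2),'tool torque',(T.T@s['torque']).round(2),s['finger_gap'],s['joint_positions'].round(2),s['tool_pos'].round(4),'tau6',s['tau'][5].round(3))
E
python3 f.py
```

```text
27.775 [-1.4   0.31  5.75] tool torque [-0.02 -0.05 -0.17] 0.011016485704429169 [ 0.07  0.4   1.38 -0.01  1.25  0.7 ] [0.5735 0.1544 0.2009] tau6 0.541
```

Request:
jog_arm(
  moves=[
    [5,[0.25,0,0],[6,0,0]],
    [5,[0.25,0,0],[6,0,0]],
    [5,[0.25,0,0],[6,0,0]],
    [5,[0.25,0,0],[6,0,0]],
    [5,[0.25,0,0],[6,0,0]],
    [5,[0.25,0,0],[6,0,0]],
  ],
)

```text
t: 28.52
tool_pos: [0.5737, 0.1543, 0.1994]
eef_rot: [2.155, 0.304, -1.93]
force: [-1.4, -0.2, 4.5]
finger_gap: 0.011
```

```bash
python3 f.py
```

```text
28.525 [-1.42 -0.17  4.52] tool torque [-0.09 -0.27 -0.05] 0.011009892532611724 [ 0.07  0.4   1.38 -0.01  1.25  1.33] [0.5737 0.1543 0.1994] tau6 -0.991
```

Request:
jog_arm(
  moves=[
    [5,[0.1,0,0],[4,0,0]],
    [5,[0.1,0,0],[4,0,0]],
  ],
)

```text
t: 28.78
tool_pos: [0.5737, 0.1543, 0.1991]
eef_rot: [2.24, 0.175, -2.006]
force: [-0.6, 0.4, 3.9]
finger_gap: 0.0112
```

```bash
python3 f.py
```

```text
28.775 [-0.59  0.39  3.91] tool torque [-0.14 -0.24  0.03] 0.011159893094317943 [ 0.07  0.4   1.38 -0.01  1.25  1.47] [0.5737 0.1543 0.1991] tau6 -0.621
```

Request:
jog_arm(
  moves=[
    [5,[0.1,0,0],[4,0,0]],
    [5,[0,0,0],[0,0,0]],
  ],
)

```text
t: 29.02
tool_pos: [0.5737, 0.1543, 0.1989]
eef_rot: [2.279, 0.109, -2.041]
force: [-1.1, -0.7, 5.7]
finger_gap: 0.0108
```

```bash
python3 f.py
```

```text
29.025 [-1.1  -0.7   5.73] tool torque [-0.04 -0.23  0.04] 0.010757530645976803 [ 0.07  0.4   1.38 -0.01  1.25  1.54] [0.5737 0.1543 0.1989] tau6 0.445
```

Request:
jog_arm(
  moves=[
    [5,[0,0,0],[4,0,0]],
    [5,[0,0,0],[3,0,0]],
    [5,[0,0,0],[0,0,0]],
  ],
)

```text
t: 29.4
tool_pos: [0.5735, 0.1543, 0.1987]
eef_rot: [-2.332, 0.015, 2.089]
force: [-0.6, 0.4, 5.2]
finger_gap: 0.0108
```

```bash
python3 f.py
```

```text
29.4 [-0.62  0.44  5.16] tool torque [-0.24 -0.19  0.06] 0.01080204874473698 [ 0.07  0.4   1.38 -0.01  1.25  1.66] [0.5735 0.1543 0.1987] tau6 0.533
```

Request:
jog_arm(
  moves=[
    [5,[0,0,0],[4,0,0]],
    [5,[0,0,0],[0,0,0]],
  ],
)

```text
t: 29.65
tool_pos: [0.5736, 0.1542, 0.1987]
eef_rot: [-2.293, 0.087, 2.054]
force: [-1.6, -1.4, 5.3]
finger_gap: 0.0111
```

```bash
python3 f.py
```

```text
29.65 [-1.62 -1.38  5.35] tool torque [-0.48 -0.12  0.14] 0.011144746090076665 [ 0.07  0.4   1.38 -0.01  1.25  1.73] [0.5736 0.1542 0.1987] tau6 0.829
```

Request:
jog_arm(
  moves=[
    [5,[0,0,0],[4,0,0]],
    [5,[0,0,0],[3,0,0]],
    [5,[0,0,0],[0,0,0]],
    [5,[0,0,0],[0,0,0]],
  ],
)

```text
t: 30.15
tool_pos: [0.5735, 0.1543, 0.1986]
eef_rot: [-2.22, 0.206, 1.99]
force: [-0.7, -0.6, 5.5]
finger_gap: 0.011
```

```bash
python3 f.py; python3 - <<'E'
from h import *
s=eyes.snapshot('scene');P=cloud(s);c=s['color'].astype(int);X,Y,Z=P[...,0],P[...,1],P[...,2]
for z in np.arange(.118,.2,.006):
    b=P[(abs(Z-z)<.003)&(abs(Y-.155)<.03)&(abs(X-.58)<.035)]
    if len(b)>2:print('  z',z.round(3),len(b),np.median(b,0).round(4),np.percentile(b[:,1],[3,97]).round(3))
b=P[(abs(Y-.155)<.02)&(abs(X-.592)<.02)&(Z>.126)&(Z<.145)&(X>.588)]
M=np.c_[b[:,1]-.155,b[:,2]-.135,np.ones(len(b))];print('block front yaw',np.linalg.lstsq(M,b[:,0],rcond=None)[0].round(3))
E
```

```text
30.15 [-0.65 -0.55  5.47] tool torque [-0.69 -0.16  0.14] 0.011021727305957602 [ 0.07  0.4   1.38 -0.01  1.25  1.85] [0.5735 0.1543 0.1986] tau6 0.715
  z 0.118 32 [0.6021 0.157  0.1178] [0.15  0.164]
  z 0.124 19 [0.5972 0.1542 0.1237] [0.141 0.169]
  z 0.13 23 [0.5976 0.1553 0.131 ] [0.141 0.172]
  z 0.136 28 [0.5959 0.1523 0.1357] [0.141 0.171]
  z 0.142 82 [0.5882 0.1552 0.1425] [0.141 0.172]
  z 0.148 53 [0.5864 0.1546 0.1474] [0.144 0.17 ]
  z 0.154 8 [0.5845 0.1567 0.1559] [0.154 0.162]
  z 0.16 11 [0.5816 0.1544 0.1603] [0.152 0.162]
  z 0.166 4 [0.5822 0.1572 0.1666] [0.152 0.16 ]
  z 0.172 11 [0.5819 0.1554 0.1711] [0.152 0.162]
  z 0.178 6 [0.5813 0.156  0.1784] [0.151 0.16 ]
  z 0.184 10 [0.582  0.1568 0.1839] [0.153 0.162]
  z 0.19 12 [0.5805 0.1561 0.1902] [0.152 0.161]
  z 0.196 6 [0.5803 0.1542 0.1965] [0.153 0.16 ]
block front yaw [ 0.027 -0.319  0.596]
```

Request:
jog_arm(
  moves=[
    [5,[0,0,0],[-4,0,0]],
    [5,[0,0,0],[-4,0,0]],
    [5,[0,0,0],[0,0,0]],
  ],
  grip_force=50,
)

```text
t: 30.58
tool_pos: [0.5735, 0.1543, 0.1986]
eef_rot: [-2.302, 0.069, 2.063]
force: [-0.9, 0.8, 6.0]
finger_gap: 0.011
```

```bash
python3 f.py
```

```text
30.575 [-0.88  0.78  6.01] tool torque [-0.23 -0.14  0.04] 0.01104825393621852 [ 0.07  0.4   1.38 -0.01  1.25  1.71] [0.5735 0.1543 0.1986] tau6 -0.093
```

Request:
jog_arm(
  moves=[
    [5,[0,0,0],[-3,0,0]],
    [5,[-4,0,0],[0,0,0]],
    [5,[-6,0,0],[0,0,0]],
    [5,[-8,0,0],[0,0,0]],
    [5,[-12,0,0],[0,0,0]],
    [5,[-25,0,0],[0,0,0]],
    [5,[-40,0,0],[0,0,0]],
    [5,[-25,0,0],[0,0,0]],
    [5,[0,0,0],[0,0,0]],
  ],
)

```text
t: 31.7
tool_pos: [0.5607, 0.1545, 0.3203]
eef_rot: [-2.335, 0.017, 2.083]
force: [-0.5, 0.2, -4.5]
finger_gap: 0.0106
```

```bash
python3 f.py; python3 - <<'E'
from h import *
s=eyes.snapshot('wrist');P=cloud(s,True);c=s['color'].astype(int);np.savez('w12.npz',P=P,c=s['color'])
X,Y,Z=P[...,0],P[...,1],P[...,2];st=status.state();T=rot(st['eef_rot'])
m=(c[...,0]>90)&(c[...,1]<.5*c[...,0])&(c[...,2]<.55*c[...,0])&(abs(Y-.155)<.1)&(abs(X-.575)<.1)&(Z>.11)
n,l,q,ce=cv2.connectedComponentsWithStats(m.astype(np.uint8))
for i in range(1,n):
    if q[i,4]>12:k=P[l==i];print(q[i].tolist(),np.nanpercentile(k,[3,50,97],axis=0).round(4).tolist(),np.nanmedian((k-st['tool_pos'])@T*1000,0).round(1))
s=eyes.snapshot('scene');P=cloud(s);X,Y,Z=P[...,0],P[...,1],P[...,2];c=s['color'].astype(int);np.savez('s12.npz',P=P,c=s['color'])
for z in np.arange(.115,.36,.012):
    b=P[(abs(Z-z)<.006)&(abs(Y-.155)<.03)&(abs(X-.58)<.04)]
    if len(b)>2:print('  z',z.round(3),len(b),np.median(b,0).round(4),np.percentile(b[:,1],[3,97]).round(3))
E
```

```text
31.7 [-0.48  0.17 -4.45] tool torque [-0.06 -0.1  -0.05] 0.010647418564607386 [ 0.07  0.32  1.18 -0.01  1.52  1.66] [0.5607 0.1545 0.3203] tau6 0.001
[299, 167, 32, 51, 1312] [[0.585, 0.1495, 0.3814], [0.5946, 0.155, 0.3854], [0.6032, 0.1608, 0.3873]] [-63.   -1.3 -41.3]
[314, 331, 19, 26, 324] [[0.5057, 0.1495, 0.3758], [0.5148, 0.1531, 0.3775], [0.5226, 0.1564, 0.379]] [-63.9   1.9  38.7]
  z 0.115 59 [0.6055 0.157  0.1161] [0.15  0.165]
  z 0.127 42 [0.5909 0.1565 0.1247] [0.148 0.165]
  z 0.139 53 [0.5859 0.1568 0.1385] [0.149 0.165]
  z 0.247 47 [0.5834 0.1512 0.2489] [0.141 0.172]
  z 0.259 143 [0.5792 0.1558 0.2617] [0.141 0.172]
  z 0.271 61 [0.5723 0.1561 0.2682] [0.141 0.168]
  z 0.283 24 [0.5692 0.1574 0.2827] [0.152 0.163]
  z 0.295 24 [0.5678 0.1563 0.2945] [0.152 0.162]
  z 0.307 21 [0.5666 0.1553 0.3076] [0.152 0.162]
  z 0.319 26 [0.5655 0.1569 0.3191] [0.151 0.162]
  z 0.331 21 [0.5651 0.1549 0.332 ] [0.151 0.159]
  z 0.343 15 [0.5624 0.1535 0.342 ] [0.151 0.157]
  z 0.355 21 [0.566  0.1529 0.358 ] [0.14  0.174]
```

```bash
python3 - <<'E'
from h import *
T=frame([0,0,-1],[0,-1,0]);go([.4867,-.1144,.30],T)
d=np.load('s12.npz');P=d['P'];c=d['c'].astype(int)
for v in range(194,206):
    print(v,[(u,P[v,u].round(3).tolist(),c[v,u].tolist()) for u in(405,408,411)])
E
```

```text
t 31.8 shift now-axes mm [  9.1 269.9  70.2] dist 0.279
turn deg [-1.  -6.2  0. ] 6.3 shift after turn [ 17.1 268.7  73.4]
194 [(405, [0.478, 0.167, 0.001], [194, 131, 96]), (408, [0.473, 0.176, -0.005], [162, 137, 118]), (411, [0.475, 0.184, -0.0], [167, 125, 94])]
195 [(405, [0.577, 0.148, 0.139], [204, 99, 70]), (408, [0.572, 0.156, 0.134], [139, 135, 132]), (411, [0.573, 0.163, 0.136], [149, 96, 75])]
196 [(405, [0.578, 0.149, 0.137], [196, 97, 71]), (408, [0.579, 0.156, 0.14], [138, 135, 132]), (411, [0.578, 0.163, 0.14], [147, 113, 96])]
197 [(405, [0.584, 0.148, 0.141], [162, 82, 61]), (408, [0.58, 0.156, 0.137], [135, 134, 129]), (411, [0.581, 0.163, 0.14], [146, 112, 99])]
198 [(405, [0.586, 0.149, 0.139], [133, 68, 50]), (408, [0.586, 0.155, 0.141], [140, 120, 113]), (411, [0.586, 0.162, 0.143], [146, 90, 73])]
199 [(405, [0.587, 0.149, 0.136], [125, 67, 52]), (408, [0.587, 0.156, 0.139], [144, 81, 64]), (411, [0.585, 0.163, 0.137], [145, 74, 55])]
200 [(405, [0.585, 0.15, 0.13], [128, 67, 50]), (408, [0.59, 0.156, 0.139], [139, 73, 57]), (411, [0.589, 0.163, 0.138], [138, 73, 53])]
201 [(405, [0.591, 0.15, 0.135], [125, 66, 50]), (408, [0.59, 0.157, 0.134], [126, 66, 48]), (411, [0.589, 0.164, 0.134], [129, 70, 53])]
202 [(405, [0.589, 0.151, 0.127], [124, 65, 48]), (408, [0.59, 0.157, 0.13], [127, 67, 50]), (411, [0.588, 0.165, 0.129], [127, 76, 60])]
203 [(405, [0.593, 0.151, 0.128], [132, 97, 88]), (408, [0.591, 0.158, 0.127], [125, 93, 86]), (411, [0.59, 0.165, 0.127], [123, 90, 69])]
204 [(405, [0.593, 0.151, 0.125], [174, 168, 164]), (408, [0.591, 0.159, 0.123], [128, 126, 122]), (411, [0.58, 0.168, 0.108], [118, 97, 64])]
205 [(405, [0.595, 0.151, 0.123], [201, 200, 198]), (408, [0.594, 0.159, 0.123], [143, 142, 138]), (411, [0.581, 0.168, 0.105], [124, 103, 66])]
```

Request:
jog_arm(
  moves=[
    [5,[0,25,8],[-0.5,-3.1,0]],
    [5,[0,40,12],[-0.5,-3.1,0]],
    [5,[4,48,12],[0,0,0]],
    [5,[4,48,12],[0,0,0]],
    [5,[4,48,12],[0,0,0]],
    [5,[2,40,12],[0,0,0]],
    [5,[2,20,5],[0,0,0]],
    [5,[0,0,0],[0,0,0]],
    [5,[0,0,0],[0,0,0]],
  ],
)

```text
t: 32.92
tool_pos: [0.4868, -0.1138, 0.2994]
eef_rot: [-2.221, -0.003, 2.221]
force: [-0.1, 0.9, -2.9]
finger_gap: 0.0107
```

```bash
python3 - <<'E'
from h import *
T=frame([0,0,-1],[0,-1,0]);go([.4867,-.1144,.0815],T)
s=eyes.snapshot('scene');P=cloud(s);X,Y,Z=P[...,0],P[...,1],P[...,2];c=s['color'].astype(int)
for z in np.arange(.215,.36,.012):
    b=P[(abs(Z-z)<.006)&(abs(Y+.113)<.03)&(abs(X-.49)<.04)]
    if len(b)>2:print('  z',z.round(3),len(b),np.median(b,0).round(4),np.percentile(b[:,1],[3,97]).round(3))
r=P[(abs(X-.49)<.06)&(abs(Y+.113)<.06)&(Z>.089)&(Z<.1)];e=cv2.fitEllipse((r[:,:2]*1000).astype(np.float32));print('rim scene',len(r),e,np.percentile(r,[1,99],axis=0).round(4))
s=eyes.snapshot('wrist');P=cloud(s,True);X,Y,Z=P[...,0],P[...,1],P[...,2]
r=P[(abs(X-.49)<.06)&(abs(Y+.113)<.06)&(Z>.089)&(Z<.1)];print('rim wrist',len(r),np.percentile(r,[1,99],axis=0).round(4) if len(r) else 0)
E
```

```text
t 32.92 shift now-axes mm [2.179e+02 9.000e-01 1.000e-01] dist 0.218
turn deg [ 0.  -0.   0.1] 0.1 shift after turn [2.179e+02 6.000e-01 1.000e-01]
  z 0.227 40 [ 0.5025 -0.1066  0.2286] [-0.124 -0.094]
  z 0.239 114 [ 0.4984 -0.1075  0.2418] [-0.126 -0.095]
  z 0.251 54 [ 0.4927 -0.1111  0.2486] [-0.125 -0.099]
  z 0.263 20 [ 0.4927 -0.1091  0.2625] [-0.116 -0.105]
  z 0.275 21 [ 0.4916 -0.109   0.2745] [-0.116 -0.105]
  z 0.287 22 [ 0.4916 -0.1107  0.2863] [-0.116 -0.105]
  z 0.299 18 [ 0.493  -0.1097  0.297 ] [-0.116 -0.106]
  z 0.311 6 [ 0.4932 -0.1073  0.3129] [-0.108 -0.106]
  z 0.323 5 [ 0.4927 -0.1065  0.3213] [-0.108 -0.106]
  z 0.335 16 [ 0.4969 -0.1054  0.3387] [-0.126 -0.097]
  z 0.347 52 [ 0.4982 -0.1042  0.347 ] [-0.129 -0.092]
  z 0.359 179 [ 0.4977 -0.1113  0.3585] [-0.129 -0.093]
rim scene 136 ((490.29986572265625, -110.47847747802734), (73.1368408203125, 74.58793640136719), 122.03971099853516) [[ 0.4516 -0.1477  0.0891]
 [ 0.5281 -0.0728  0.0973]]
rim wrist 367 [[ 0.4618 -0.1523  0.0905]
 [ 0.5264 -0.0756  0.097 ]]
```

Request:
jog_arm(
  moves=[
    [5,[30,0,-2.5],[0,0,0]],
    [5,[45,0.5,0],[0,0,0]],
    [5,[45,0,0],[0,0,0]],
    [5,[35,0,0],[0,0,0]],
    [5,[25,0,0],[0,0,0]],
    [5,[15,0,0],[0,0,0]],
    [5,[10,0,0],[0,0,0]],
    [5,[6,0,0],[0,0,0]],
    [5,[0,0,0],[0,0,0]],
  ],
)

```text
t: 34.15
tool_pos: [0.4896, -0.1148, 0.0891]
eef_rot: [-2.223, -0.001, 2.22]
force: [0.0, 0.5, -2.1]
finger_gap: 0.0105
```

```bash
python3 f.py
```

```text
34.15 [ 0.03  0.48 -2.1 ] tool torque [ 0.06 -0.03 -0.04] 0.010483395142234238 [-0.46  0.38  1.71  0.    1.04  1.11] [ 0.4896 -0.1148  0.0891] tau6 -0.0
```

Lower gently until the floor is felt.

Request:
jog_arm(
  moves=[
    [5,[3,0,0],[0,0,0]],
    [5,[2,0,0],[0,0,0]],
    [5,[2,0,0],[0,0,0]],
    [5,[0,0,0],[0,0,0]],
  ],
)

```text
t: 34.65
tool_pos: [0.4894, -0.1148, 0.0819]
eef_rot: [-2.222, -0.001, 2.22]
force: [0.5, -0.2, -3.0]
finger_gap: 0.011
```

Request:
jog_arm(
  moves=[
    [5,[1.5,0,0],[0,0,0]],
    [5,[1,0,0],[0,0,0]],
    [5,[0,0,0],[0,0,0]],
  ],
)

```text
t: 35.02
tool_pos: [0.4904, -0.1151, 0.0809]
eef_rot: [2.225, 0.0, -2.217]
force: [-1.6, 1.4, 8.4]
finger_gap: 0.0106
```

Floor felt (force changed by about 11 N). Release and withdraw upward.

Request:
jog_arm(
  moves=[
    [10,[-0.7,0,0],[0,0,0]],
    [20,[0,0,0],[0,0,0]],
    [30,[0,0,0],[0,0,0]],
    [40,[0,0,0],[0,0,0]],
    [40,[0,0,0],[0,0,0]],
    [40,[-15,0,0],[0,0,0]],
    [40,[-35,0,0],[0,0,0]],
    [40,[-45,0,0],[0,0,0]],
    [40,[-50,0,0],[0,0,0]],
    [40,[-50,0,0],[0,0,0]],
    [40,[-30,0,40],[0,0,0]],
    [40,[0,0,50],[0,0,0]],
    [40,[0,-30,30],[0,0,0]],
    [40,[0,-50,0],[0,0,0]],
    [40,[0,-50,0],[0,0,0]],
    [40,[0,-40,0],[0,0,0]],
    [40,[0,0,0],[0,0,0]],
  ],
)

```text
t: 37.15
tool_pos: [0.3688, 0.0568, 0.3062]
eef_rot: [2.222, 0.006, -2.217]
force: [0.6, -0.3, 0.6]
finger_gap: 0.0353
```

```bash
python3 f.py; python3 m.py; python3 - <<'E'
from h import *
s=eyes.snapshot('scene');P=cloud(s);X,Y,Z=P[...,0],P[...,1],P[...,2];c=s['color'].astype(int)
red=(c[...,0]>90)&(c[...,1]<.5*c[...,0])&(c[...,2]<.55*c[...,0])&(Z>.1)&(abs(Y+.113)<.08)&(abs(X-.49)<.08)
n,l,q,ce=cv2.connectedComponentsWithStats(red.astype(np.uint8))
for i in range(1,n):
    if q[i,4]>5:print('red',q[i].tolist(),np.nanmedian(P[l==i],0).round(4))
for z in np.arange(.09,.15,.01):
    b=P[(abs(Z-z)<.005)&(abs(Y+.113)<.012)&(abs(X-.492)<.015)]
    if len(b)>2:print(z.round(3),len(b),np.median(b,0).round(4))
r=P[(abs(X-.49)<.06)&(abs(Y+.113)<.06)&(Z>.089)&(Z<.1)];print('rim',cv2.fitEllipse((r[:,:2]*1000).astype(np.float32)))
for qn in['bead_tray','crystal_ball','crystal_point','polish_jar','brush','felt_block','sorting_dish']:
    d=finder.trace('scene',qn)[:1]
    if d:print(qn,round(d[0]['score'],2),np.round(d[0]['pixel']))
E
```

```text
37.15 [ 0.62 -0.33  0.55] tool torque [ 0. -0. -0.] 0.035256485326288785 [-0.17 -0.1   1.69  0.    1.55  1.4 ] [0.3688 0.0568 0.3062] tau6 0.51
rect ((237.2692413330078, 4.153846740722656), (10.294883728027344, 15.3803071975708), 82.87498474121094) 64
top 143 [[0.5704 0.1436 0.135 ]
 [0.5754 0.1528 0.1396]
 [0.5814 0.1615 0.142 ]] [0.168 0.039 0.14 ]
flat 341 [0.5779 0.5839 0.5901] tilt -0.13009970274467228
sleeve [ 0.5843 -0.0229  0.0905]
collar [ 0.5849 -0.0313  0.091 ]
red [302, 140, 5, 5, 19] [ 0.4498 -0.1132  0.1405]
red [299, 165, 5, 6, 26] [ 0.5303 -0.11    0.1402]
0.09 4 [ 0.4931 -0.107   0.0878]
0.1 6 [ 0.4941 -0.1068  0.0992]
0.12 3 [ 0.4925 -0.1055  0.1171]
0.13 5 [ 0.4883 -0.1061  0.1322]
0.14 40 [ 0.4904 -0.1113  0.1391]
rim ((490.68060302734375, -110.25347900390625), (73.48695373535156, 73.72140502929688), 39.6591796875)
bead_tray 0.92 [226. 252.]
crystal_ball 0.8 [362. 173.]
crystal_point 0.8 [187. 160.]
polish_jar 0.67 [428. 178.]
brush 0.74 [475. 174.]
felt_block 0.66 [310. 276.]
sorting_dish 0.77 [181. 199.]
```

Request:
jog_arm(
  moves=[
    [40,[10,-32,-46],[0,0,0]],
    [40,[13,-33,-47],[0,0,0]],
    [40,[13,-33,-46],[0,0,0]],
    [40,[0,0,0],[0,0,0]],
    [40,[0,0,0],[0,0,0]],
  ],
)

```text
t: 38.22
tool_pos: [0.5079, 0.1526, 0.2696]
eef_rot: [-2.222, -0.001, 2.22]
force: [0.1, -0.2, -0.2]
finger_gap: 0.0351
```

```bash
python3 m.py; python3 f.py
```

```text
rect ((317.25, 113.75), (16.86598777770996, 17.454336166381836), 78.69007110595703) 130
top 296 [[0.5715 0.1461 0.138 ]
 [0.5797 0.1541 0.1401]
 [0.5888 0.1622 0.142 ]] [ 0.089 -0.018  0.14 ]
flat 513 [0.5773 0.5838 0.5901] tilt -0.13015853303303782
sleeve [ 0.5844 -0.0265  0.0904]
collar [ 0.5842 -0.0133  0.0901]
38.275 [0.16 0.24 0.8 ] tool torque [-0.03 -0.07 -0.02] 0.03515713615527844 [0.07 0.28 1.36 0.   1.5  1.64] [0.5078 0.1524 0.2702] tau6 -0.001
```

```bash
python3 -c "
from rig import arm
print(arm.hand_in())"
```

```text
the job is handed in; nothing more can be done
None
```

I did the whole job and handed it in at about 38 s of the 72 s allowed. No verdict is reported back, so this rests on my own checks.

**What I did**
- I pinched the screw head and swung the collar until the screw faced the flat.
- I took the T-key from its cradle, stood it on the screw and let go of it there.
- I took it again by its crossbar and turned it clockwise until the torque rose to about 0.7 N m, well above the 0.12 N m the screw needs before its stop.
- I eased off, lifted the key straight off and lowered it into the pot until the floor was felt. Then I released it and backed away.

**Last checks**
- **Screw:** the head is turned about 79–80° and sits about 3.3 mm lower, which matches roughly 1.38–1.4 rad.
- **Collar:** the screw leans about -0.085 rad and the flat about -0.13 rad, so the collar is about 0.045 rad off.
- **Key:** it stands upright in the pot, crossbar level at about 0.136 m, within about 2 mm of the pot's centre.
- **Pot and bystanders:** the pot has not moved noticeably. The bystanders appear where they were; I compared most against the first pictures by eye and pixel only.

**What disagreed**
- **Finger length:** the real fingertips lie about 37–45 mm behind the reported TCP. My first pinch closed above the screw head because of this, and I corrected for it from then on.
- **Key in the grip:** the key rotated from 45° to about 30° in the fingers while being lifted. I re-measured it before placing.
- **Cameras:** the scene and wrist cameras differ by 2–3 mm around the polisher, so I placed the key using the scene camera alone.
- **Pictures:** I reached the 12-picture limit, so the later checks are measurements only.

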